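Unlock an intake shutter, hang up its lock and hold it half open

TASK

The sprung air-intake shutter on the bench is blocked by its transport lock, a flat steel strap with an eye that stands in the slot of the frame. Draw the strap out, hang it by its eye on the peg of the stand and let go of it; then slide the shutter open against its spring to half of its travel and hold it there with the gripper, finishing while you still hold it. Leave the other things on the bench where they are.

Things in the scene. Friction and masses are not known exactly. Their poses are not given: they have to be found in the camera images.
- shutter_unit: Grey unit fixed to the bench: frame 140 (x) x 280 (y) x 60 high, two guide rails on top (to 74). Origin: centre of its underside; z up. The shutter slides along the unit's y and opens towards +y. On the -x rail three black lines mark where the tab's middle stands at shut, half (longest line) and full travel. Unit and stand change places and yaw from start to start.
- shutter (a joint): Travel of the shutter in m: 0 shut, 0.080 fully open, half is 0.040. A spring drives it shut: about 4 N at 0, 9 N at half, 14 N at full; it does not stay open by itself.
- shutter_tab (a point): Middle of the upright dark steel tab that moves the shutter, 23 mm below its top. Tab: 14 thick along the slide (unit's y), 44 wide (unit's x), top 115 above the bench. The shutter is a 100 x 120 sheet with its upper face 66 above the bench; a doubler 60 x 30 round the tab's foot reaches 70. Moves with the shutter; axes of the unit.
- lock_mid (a point): Centre of the lock: flat steel strap 120 long, 40 wide, 8 thick, about 0.28 kg, an eye near its upper end. Axes: x through the thickness, y across the width, z along the length towards the eye. It starts upright in the frame's slot, width along the unit's y, top 140 above the bench, lower 40 mm in the slot (2 mm play); lift it straight up 45 mm to free it.
- lock_eye (a point): Centre of the strap's eye, a round hole of 24 mm dia. through the thickness (x), 40 mm from lock_mid, 20 mm below the top edge; same axes. At the start it lies 97 mm from the tab's middle, towards the unit's +y, just in front of the shutter's leading edge.
- peg_stand: Stand fixed to the bench: base plate 90 x 90 x 10 (30 mm to -x, 60 mm to +x of the post), upright post 16 x 16, 185 high, and one straight steel peg of 8 mm dia. that leaves the post towards the stand's own -x (roughly towards the robot) and rises by 10 degrees. Origin: foot of the post's axis on the bench; z up.
- peg_tip (a point): On the peg's axis at its free end (the rounded end reaches 4 mm further), 58 mm from the post's axis, 169 above the bench. Axes of the stand.
- peg_root (a point): On the peg's axis where it leaves the post, 8 mm from the post's axis, 160 above the bench. Axes of the stand.
- spanner: Bystander: steel open-ended spanner 170 long, lying flat between the shutter unit and the stand. To be left alone. Origin: on its underside.
- fitting: Bystander: small turned brass fitting, 28 dia., 30 high. To be left alone. Origin: on its underside.
- grease_tin: Bystander: round closed tin, 76 dia., 75 high. To be left alone. Origin: on its underside.
- flange: Bystander: steel ring 76 outer, 44 inner dia., 14 high, lying flat. To be left alone. Origin: on its underside.
- screwdriver: Bystander: screwdriver lying near the robot's right side. To be left alone. Origin: on its underside.
- hammer: Bystander: hammer lying at the left front. To be left alone. Origin: on its underside.
- jerrycan: Bystander: white plastic canister 130 x 190, 245 high, at the left side. To be left alone. Origin: on its underside.

How it is judged:
By the outcome, as a careful person would: the job done as asked, in the order asked, and still so for the second after the job is handed in, while the arm keeps its last pose, push and grip.
It also fails if it takes over 72 s, if anything falls off the work surface, if the arm or the gripper's body presses on something with over 40 N, if the wrist force passes 120 N, or if a joint passes its speed limit or range.

ROBOT

A 7-joint arm with a two-finger parallel gripper is mounted at the origin on the work surface. World frame = base frame: x ahead of the robot, y to its left, z up, the work surface at z = 0. Lengths are in m, angles in rad, forces in N, time in s.
With the tool pointing down it reaches from about 0.35 to 0.9 m from the base axis. Payload 7.2 kg.
Tool frame: the origin (TCP) lies midway between the tips of the shut fingers; the grasp point (between the pads) lies 19 mm behind it (r.grip_point_offset is the distance from the TCP to the grasp point, in m); z points along the fingers, y is the direction in which the jaws open and shut (so a half turn about z gives the same grasp; the last joint's range is limited). The gripper opens to 88 mm and grips with 3 to 60 N. Pads are 20 mm wide; open, the fingers measure 115 mm over their backs; the gripper's body (75 mm by 178 mm) begins 61 mm behind the grasp point.
Start: joints at [1.118, 0.411, -0.013, 1.596, 0.006, 1.134, -0.082], TCP at [0.235, -0.579, 0.223] pointing down, gripper open.
Joint ranges: [-2.95, 2.95], [-0.29, 1.99], [-1.47, 1.44], [0.14, 2.54], [-1.03, 4.17], [0.13, 1.85], [-2.86, 2.86]. Speed limits (rad/s): [2.39, 2.39, 3.01, 3.01, 3.14, 3.14, 3.14].

INTERFACE

Orientations are given as [roll, pitch, yaw] about the fixed x, y, z axes, in that order (R = Rz(yaw) Ry(pitch) Rx(roll)).
In Python, from bench import r gives the robot as it stands.
- The arm moves only by the tool carry_out, never from a script. Its argument "rows" is a list of rows, each an object of numbers: "dx", "dy", "dz": the shift along the tool's x, y, z each as a share of 0.2 m, from -1 to 1; "ax", "ay", "az": the turn, a rotation vector about the tool's x, y, z each as a share of 360 degrees, from -1 to 1; "jaw": the closure in counts, from 0 (fully open) to 255 (shut). In form: [{"dx": .., "dy": .., "dz": .., "ax": .., "ay": .., "az": .., "jaw": ..}, ...]. A call has 1 to 12 rows; each row is the pose to reach, as a shift and turn from the pose commanded when the call began, along the tool's axes at that moment, turning the shorter way round; what a row does not reach only later rows make up. A row lasts 1/12 s, in which the tool goes at most 41.7 mm and 7.16 degrees, less where a joint would pass 70% of its speed; a pose out of reach is approached as far as the arm can. A call with a number of a shift or a turn outside -1 to 1 is refused whole. A call with a gripper value outside its range is refused whole. The fingers move at their own pace and stop on an object; "newtons" is the grip in N (left out, the last holds). Time passes only in rows, so rows that repeat a pose let the fingers close. It gives the time, the measured TCP pose, the force and the opening at its end, in the units of the state.
- r.get_state(): the state, without advancing time (a new reading comes with each control period).
- r.capture(name): name is "side" or "top"; returns the picture (420x560x3 uint8, blue, green, red); there is no depth.
- r.camera_params(name): a dict with "K" (3x3 intrinsics, pixels), "k1" (the pictures are not rectified: a ray, as slopes to the right and down, at radius r is drawn at 1 + k1 r^2 times it, then the intrinsics apply), "rvec" (rotation vector, rad) and "tvec" (3), from world to camera coordinates, as OpenCV has them. Camera axes: x right, y down, z forward; pixel columns grow to the right and rows downward; lengths in m; the calibration is good to about 2 mm. A picture is of the moment at which its call begins. camera_params takes no time and is no camera call.
- r.close_job(): hands the job in, once; it reports no verdict.
The state is a dict: "time": time; "joints": joint angles; "qd": joint speeds; "effort": joint torques, N m; "position": TCP position; "ee_rot": TCP orientation; "force": force on the tool from outside, world axes, zero at the start; "moment": the same for the moment, N m; "width": opening from 0.0 (shut) to 1.0 (fully open).
Only numpy, scipy, OpenCV 4.12 (cv2) and the standard library are available. Lean on these libraries where they do the work, as an engineer would, in place of code of your own. Each camera call takes 0.05 s, during which the arm holds its last target.

## Working session

There is one attempt and no reset: what is moved stays moved. The work goes in short steps, Python scripts to look and compute and a tool call to move; the robot and the scene stay as the last step left them, time stands still between calls to the robot, and variables do not carry over. Pictures are saved under pics/ and viewed, and the job is handed in when it is done.

Besides the shell and the picture viewer there is one more tool, called after "Request:" by a JSON object that holds its "fn" and its "kwargs", one argument or row to a line. carry_out: Moves the arm, as the interface text tells. Shift numbers are shares of 0.2 m and turn numbers shares of 360 degrees, none past 1 either way. Its arguments: {"type":"object","properties":{"rows":{"type":"array","items":{"type":"object","properties":{"dx":{"type":"number"},"dy":{"type":"number"},"dz":{"type":"number"},"ax":{"type":"number"},"ay":{"type":"number"},"az":{"type":"number"},"jaw":{"type":"number"}}}},"newtons":{"type":"number"}},"required":["rows"]}

```bash
ls; mkdir -p pics
python3 - <<'E'
from bench import r
import cv2
print(r.get_state())
for n in("side","top"):
    cv2.imwrite(f"pics/{n}0.png",r.capture(n)); print(n,r.camera_params(n))
E
```

```text
pics
{'time': 0.0, 'joints': array([ 1.11780747,  0.41189665, -0.01272695,  1.59706302,  0.00559019,
        1.13428749, -0.08216427]), 'qd': array([-0.00030352, -0.00203898, -0.00063171,  0.00065215, -0.00016137,
       -0.00072428,  0.00110839]), 'effort': array([ 1.37930907e-03, -5.87950230e+01,  6.42615426e-01, -2.91084141e+01,
       -5.37093915e-02,  1.82105682e-02,  1.49056677e-04]), 'position': array([ 0.23437953, -0.57883159,  0.22180325]), 'ee_rot': array([-3.13997669e+00,  1.00043974e-04,  3.84858924e-01]), 'force': array([-0.07019235,  0.14189489, -0.43098416]), 'moment': array([-0.08346715,  0.04979205, -0.02628135]), 'width': 1.0001558079600266}
side {'K': array([[520.49524562,   0.        , 270.03378637],
       [  0.        , 520.49524562, 210.60209935],
       [  0.        ,   0.        ,   1.        ]]), 'k1': -0.11601429667277308, 'rvec': array([ 2.13619802, -0.6693897 ,  0.353186  ]), 'tvec': array([-0.427815  ,  0.30522933,  1.55032081])}
top {'K': array([[534.14896071,   0.        , 274.49927716],
       [  0.        , 534.14896071, 216.10377649],
       [  0.        ,   0.        ,   1.        ]]), 'k1': -0.12901857077472484, 'rvec': array([ 2.12618075, -2.17880446,  0.12443958]), 'tvec': array([0.09804377, 0.54848626, 1.54292927])}
```

Run:
```python
import cv2
for n in("side","top"):
    cv2.imwrite(f"pics/{n}0b.png",cv2.resize(cv2.imread(f"pics/{n}0.png"),(784,588),interpolation=cv2.INTER_CUBIC))
```

```text
(no output)
```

View pics/side0.png

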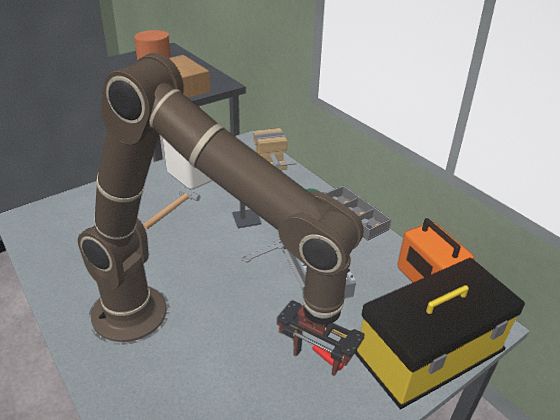

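View pics/top0.png

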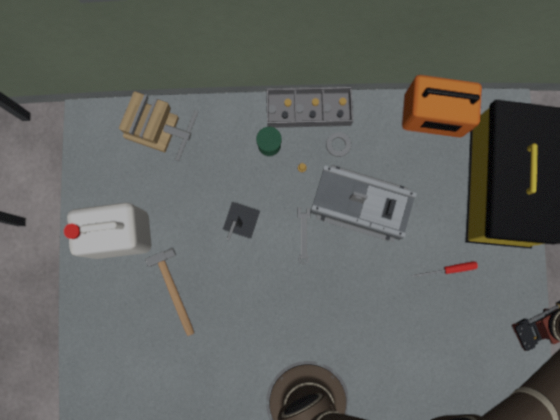

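The top picture shows the unit around (364,202), the stand around (240,222), and the spanner at (300,235). The arm hides the unit in the side view. Next I'll enlarge the top view.

Run:
```python
import cv2
im=cv2.imread("pics/top0.png")
def crop(x0,y0,x1,y1,s,n):
    c=cv2.resize(im[y0:y1,x0:x1],None,fx=s,fy=s,interpolation=cv2.INTER_CUBIC)
    for x in range(x0,x1,10): cv2.putText(c,str(x),((x-x0)*s,8),0,.3,(0,255,255),1); cv2.line(c,((x-x0)*s,10),((x-x0)*s,14),(0,255,255),1)
    for y in range(y0,y1,10): cv2.putText(c,str(y),(0,(y-y0)*s+3),0,.3,(0,255,255),1)
    cv2.imwrite(n,c)
crop(305,155,425,245,6,"pics/unit.png")
crop(215,190,275,250,9,"pics/stand.png")
```

```text
(no output)
```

View pics/unit.png

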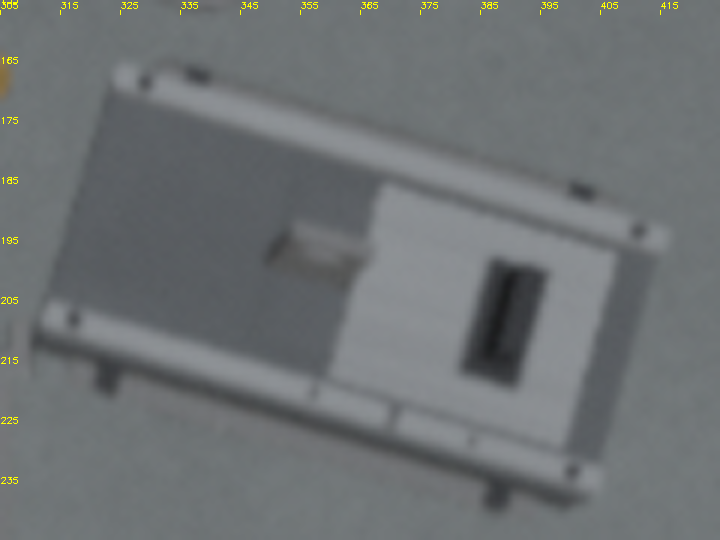

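View pics/stand.png

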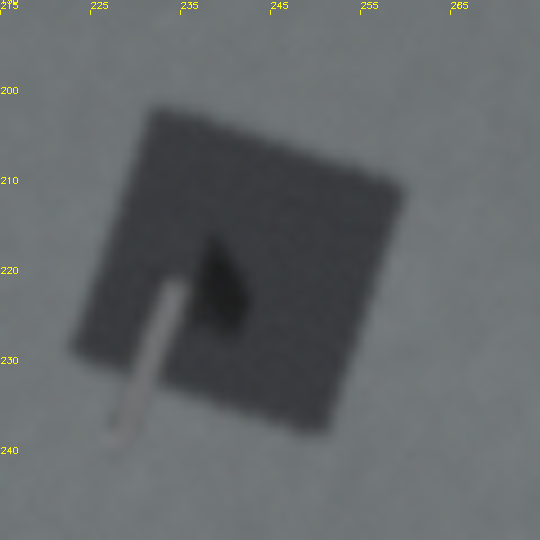

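```bash
cat > h.py <<'E'
import numpy as np, cv2
from scipy.optimize import least_squares
from bench import r
P={n:r.camera_params(n) for n in("side","top")}
def proj(n,X):
    p=P[n]; d=np.array([p['k1'],0,0,0,0.])
    return cv2.projectPoints(np.asarray(X,float).reshape(-1,3),p['rvec'],p['tvec'],p['K'],d)[0].reshape(-1,2)
def ray_z(n,uv,z):
    p=P[n]; R=cv2.Rodrigues(p['rvec'])[0]
    a=cv2.undistortPoints(np.array([[uv]],float),p['K'],np.array([p['k1'],0,0,0,0.])).ravel()
    c=-R.T@p['tvec']; d=R.T@np.r_[a,1]; return c+d*(z-c[2])/d[2]
def cp(x0,y0,s,pts): return np.array([[x0+(x+.5)/s-.5,y0+(y+.5)/s-.5] for x,y in pts])
def W(pose,L):
    x,y,t=pose; L=np.asarray(L,float).reshape(-1,3); c,s=np.cos(t),np.sin(t)
    return np.c_[x+c*L[:,0]-s*L[:,1], y+s*L[:,0]+c*L[:,1], L[:,2]]
E
python3 - <<'E'
from h import *
for n in P:
    R=cv2.Rodrigues(P[n]['rvec'])[0]; print(n,-R.T@P[n]['tvec'])
uv=cp(305,155,6,[(118,62),(670,230),(40,325),(600,495),(472,440),(395,415),(313,390)])
for z in(.074,): print([ray_z("top",u,z).round(4) for u in uv])
# corners: +x/+y, +x/-y, -x/+y,-x/-y
def f(p):
    w=p[3]
    L=[[w,.14,.074],[w,-.14,.074],[-w,.14,.074],[-w,-.14,.074]]
    L+=[[-w+.008,p[4]+d,.074] for d in(0,.04,.08)]
    return (proj("top",W(p[:3],L))-uv).ravel()
s=least_squares(f,[.6,-.1,0.3,.07,-.05]); print(s.x,f(s.x).reshape(-1,2).round(1))
st=cp(215,190,9,[(152,105),(405,188),(328,435),(70,350),(175,280),(122,440)])
def g(p):
    L=[[.06,.045,.01],[.06,-.045,.01],[-.03,-.045,.01],[-.03,.045,.01],[-.008,0,.16],[-.061,0,.1695]]
    return (proj("top",W(p,L))-st).ravel()
q=least_squares(g,[.5,.1,0.3]); print(q.x,g(q.x).reshape(-1,2).round(1))
E
```

```text
side [-0.27277037 -1.09951751  1.1816695 ]
top [0.35426636 0.07240967 1.60010396]
[array([ 0.6927, -0.0644,  0.074 ]), array([ 0.6035, -0.3304,  0.074 ]), array([ 0.5645, -0.0222,  0.074 ]), array([ 0.4755, -0.2889,  0.074 ]), array([ 0.5036, -0.2281,  0.074 ]), array([ 0.5167, -0.1914,  0.074 ]), array([ 0.5297, -0.1524,  0.074 ])]
[ 0.58402245 -0.176471   -0.32184019  0.06739394 -0.0747489 ] [[ 0.2  0.1]
 [ 0.1 -0.1]
 [ 0.1  0. ]
 [-0.3 -0.1]
 [ 0.2 -0.1]
 [-0.3 -0. ]
 [ 0.1  0.1]]
[ 0.53258182  0.19039017 -0.33599089] [[ 0.1 -0.6]
 [ 0.4 -0.8]
 [-0.4  0.2]
 [-0.2  0.5]
 [ 0.4  0.1]
 [-0.3  0.5]]
```

```bash
cat > ov.py <<'E'
from h import *
U=[.58402,-.17647,-.32184]; S=[.53258,.19039,-.33599]; TY=-.0747
def box(cx,cy,x,y,z0,z1):
    return [[[cx+a*x,cy+b*y,z] for a,b in((1,1),(1,-1),(-1,-1),(-1,1),(1,1))] for z in(z0,z1)]
def overlay(im,n,x0,y0,x1,y1,s,out,polys):
    c=cv2.resize(im[y0:y1,x0:x1],None,fx=s,fy=s,interpolation=cv2.INTER_CUBIC)
    for pose,L,col in polys:
        p=proj(n,W(pose,L)); p=((p+.5-[x0,y0])*s-.5).round().astype(int)
        cv2.polylines(c,[p],False,col,1,cv2.LINE_AA)
    cv2.imwrite(out,c)
E
python3 - <<'E'
from ov import *
im=cv2.imread("pics/top0.png")
pl=[(U,b,(0,255,0)) for b in box(0,TY+.097,.004,.02,.06,.14)]+[(U,b,(0,0,255)) for b in box(0,TY,.022,.007,.07,.115)]
overlay(im,"top",335,175,415,235,9,"pics/ov.png",pl)
E
```

```text
(no output)
```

View pics/ov.png

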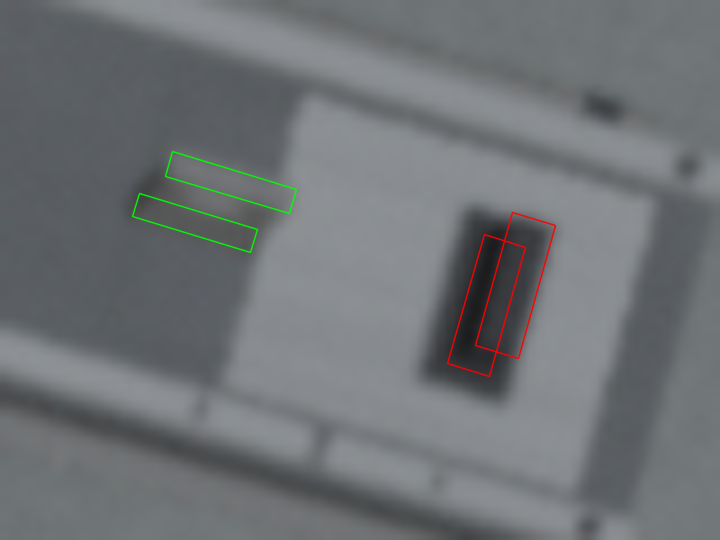

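The doubler and tab fit the model. To get an unobstructed side view, I'll swing the arm to the left with a raised tool.

```bash
cat > mv.py <<'E'
import sys
from h import *
from scipy.spatial.transform import Rotation as Ro
def plan(p,yaw=None):
    s=r.get_state(); R=Ro.from_euler('xyz',s['ee_rot'])
    d=R.inv().apply(np.array(p)-s['position'])/.2
    T=R if yaw is None else Ro.from_euler('xyz',[np.pi,0,yaw])
    a=(R.inv()*T).as_rotvec()/(2*np.pi)
    print("t %.2f"%s['time'],"pos",s['position'].round(4),"rpy",s['ee_rot'].round(4),"j",s['joints'].round(2),"F",s['force'].round(1),"w",round(s['width'],3))
    print("d",d.round(4),"a",a.round(4),"rows",np.ceil(max(np.linalg.norm(d)*.2/.0417,np.linalg.norm(a)*360/7.16)))
if __name__=="__main__":
    v=[float(x) for x in sys.argv[1:]]; plan(v[:3],v[3] if len(v)>3 else None)
E
python3 mv.py .36 -.42 .32 -.1; python3 mv.py .42 -.42 .35 -.0
```

```text
t 0.10 pos [ 0.2344 -0.5789  0.2219] rpy [-3.1402e+00  1.0000e-04  3.8490e-01] j [ 1.12  0.41 -0.01  1.6   0.01  1.13 -0.08] F [-0.  -0.2 -0.1] w 1.0
d [ 0.8802 -0.5012 -0.4898] a [-0.0002  0.0001  0.0772] rows 6.0
t 0.10 pos [ 0.2344 -0.5789  0.2219] rpy [-3.1402e+00  1.0000e-04  3.8490e-01] j [ 1.12  0.41 -0.01  1.6   0.01  1.13 -0.08] F [-0.  -0.2 -0.1] w 1.0
d [ 1.1582 -0.3888 -0.64  ] a [-0.0002  0.0001  0.0613] rows 7.0
```

Request:
{"fn": "carry_out", "kwargs": {
  "rows": [
    {"dx": 0.1, "dy": -0.1, "dz": -0.3, "az": 0.02, "jaw": 0},
    {"dx": 0.25, "dy": -0.25, "dz": -0.5, "az": 0.035, "jaw": 0},
    {"dx": 0.45, "dy": -0.4, "dz": -0.5, "az": 0.05, "jaw": 0},
    {"dx": 0.6, "dy": -0.55, "dz": -0.5, "az": 0.065, "jaw": 0},
    {"dx": 0.75, "dy": -0.7, "dz": -0.5, "az": 0.08, "jaw": 0},
    {"dx": 0.9, "dy": -0.85, "dz": -0.5, "az": 0.1, "jaw": 0},
    {"dx": 1.0, "dy": -1.0, "dz": -0.5, "az": 0.11, "jaw": 0}
  ]
}}

```text
validation failed for argument at $.ro...
```

```bash
python3 mv.py .46 -.2 .32 -.322;python3 mv.py .46 -.0 .32 -.322
```

```text
t 0.10 pos [ 0.2344 -0.5789  0.2219] rpy [-3.1402e+00  1.0000e-04  3.8490e-01] j [ 1.12  0.41 -0.01  1.6   0.01  1.13 -0.08] F [-0.  -0.2 -0.1] w 1.0
d [ 1.7566 -1.333  -0.4887] a [-2.000e-04  1.000e-04  1.125e-01] rows 11.0
t 0.10 pos [ 0.2344 -0.5789  0.2219] rpy [-3.1402e+00  1.0000e-04  3.8490e-01] j [ 1.12  0.41 -0.01  1.6   0.01  1.13 -0.08] F [-0.  -0.2 -0.1] w 1.0
d [ 2.1321 -2.2598 -0.4874] a [-2.000e-04  1.000e-04  1.125e-01] rows 16.0
```

Request:
{"fn": "carry_out", "kwargs": {
  "rows": [
    {"dx": 0.1, "dy": -0.1, "dz": -0.3, "ax": 0, "ay": 0, "az": 0.02, "jaw": 0},
    {"dx": 0.25, "dy": -0.25, "dz": -0.5, "ax": 0, "ay": 0, "az": 0.035, "jaw": 0},
    {"dx": 0.4, "dy": -0.4, "dz": -0.5, "ax": 0, "ay": 0, "az": 0.05, "jaw": 0},
    {"dx": 0.55, "dy": -0.55, "dz": -0.5, "ax": 0, "ay": 0, "az": 0.065, "jaw": 0},
    {"dx": 0.7, "dy": -0.7, "dz": -0.5, "ax": 0, "ay": 0, "az": 0.08, "jaw": 0},
    {"dx": 0.85, "dy": -0.85, "dz": -0.5, "ax": 0, "ay": 0, "az": 0.1, "jaw": 0},
    {"dx": 1.0, "dy": -1.0, "dz": -0.5, "ax": 0, "ay": 0, "az": 0.11, "jaw": 0}
  ],
  "newtons": 30
}}

```text
time: 0.68
position: [0.3303, -0.3524, 0.3223]
ee_rot: [3.141, -0.0, -0.313]
force: [0.2, -0.8, 0.4]
width: 1.001
```

```bash
python3 mv.py .46 -.1 .32 -.322;python3 mv.py .46 -.0 .32 -.322
```

```text
t 0.68 pos [ 0.3303 -0.3524  0.3223] rpy [ 3.141e+00 -5.000e-04 -3.129e-01] j [ 0.76  0.09 -0.05  1.78  0.01  1.27 -1.17] F [ 0.2 -0.8  0.4] w 1.001
d [ 0.2287 -1.4005  0.0108] a [ 0.0001 -0.0001  0.0015] rows 7.0
t 0.68 pos [ 0.3303 -0.3524  0.3223] rpy [ 3.141e+00 -5.000e-04 -3.129e-01] j [ 0.76  0.09 -0.05  1.78  0.01  1.27 -1.17] F [ 0.2 -0.8  0.4] w 1.001
d [ 0.0748 -1.8762  0.0104] a [ 0.0001 -0.0001  0.0015] rows 10.0
```

Request:
{"fn": "carry_out", "kwargs": {
  "rows": [
    {"dx": 0.05, "dy": -0.2, "dz": 0, "ax": 0, "ay": 0, "az": 0, "jaw": 0},
    {"dx": 0.1, "dy": -0.4, "dz": 0, "ax": 0, "ay": 0, "az": 0, "jaw": 0},
    {"dx": 0.1, "dy": -0.6, "dz": 0, "ax": 0, "ay": 0, "az": 0, "jaw": 0},
    {"dx": 0.1, "dy": -0.8, "dz": 0, "ax": 0, "ay": 0, "az": 0, "jaw": 0},
    {"dx": 0.1, "dy": -1.0, "dz": 0, "ax": 0, "ay": 0, "az": 0, "jaw": 0}
  ]
}}

```text
time: 1.1
position: [0.4095, -0.1672, 0.3219]
ee_rot: [3.141, 0.0, -0.306]
force: [1.5, 0.0, 0.3]
width: 0.998
```

Request:
{"fn": "carry_out", "kwargs": {
  "rows": [
    {"dx": 0, "dy": -0.2, "dz": 0, "ax": 0, "ay": 0, "az": 0, "jaw": 0},
    {"dx": 0, "dy": -0.4, "dz": 0, "ax": 0, "ay": 0, "az": 0, "jaw": 0},
    {"dx": 0, "dy": -0.6, "dz": 0, "ax": 0, "ay": 0, "az": 0, "jaw": 0},
    {"dx": 0, "dy": -0.8, "dz": 0, "ax": 0, "ay": 0, "az": 0, "jaw": 0},
    {"dx": 0, "dy": -1.0, "dz": 0, "ax": 0, "ay": 0, "az": 0, "jaw": 0}
  ]
}}

```text
time: 1.52
position: [0.4698, 0.0233, 0.3221]
ee_rot: [3.141, -0.0, -0.307]
force: [0.6, 0.3, 1.1]
width: 1.0
```

Request:
{"fn": "carry_out", "kwargs": {
  "rows": [
    {"dx": -0.15, "dy": -0.1, "dz": -0.1, "ax": 0, "ay": 0, "az": 0, "jaw": 0},
    {"dx": -0.3, "dy": -0.25, "dz": -0.2, "ax": 0, "ay": 0, "az": 0, "jaw": 0},
    {"dx": -0.45, "dy": -0.4, "dz": -0.2, "ax": 0, "ay": 0, "az": 0, "jaw": 0},
    {"dx": -0.6, "dy": -0.55, "dz": -0.2, "ax": 0, "ay": 0, "az": 0, "jaw": 0},
    {"dx": -0.7, "dy": -0.7, "dz": -0.2, "ax": 0, "ay": 0, "az": 0, "jaw": 0},
    {"dx": -0.7, "dy": -0.85, "dz": -0.2, "ax": 0, "ay": 0, "az": 0, "jaw": 0},
    {"dx": -0.7, "dy": -1, "dz": -0.2, "ax": 0, "ay": 0, "az": 0, "jaw": 0}
  ]
}}

```text
time: 2.1
position: [0.3955, 0.2564, 0.3627]
ee_rot: [-3.141, -0.002, -0.305]
force: [0.7, -0.3, -0.2]
width: 0.998
```

Run:
```python
from ov import *
print(r.get_state()['joints'].round(2),r.get_state()['position'])
im=r.capture("side"); cv2.imwrite("pics/side1.png",im)
im=r.capture("top"); cv2.imwrite("pics/top1.png",im)
```

```text
[-0.01  0.1  -0.72  1.7   0.07  1.37 -2.62] [0.39546803 0.25639586 0.36271469]
```

View pics/side1.png

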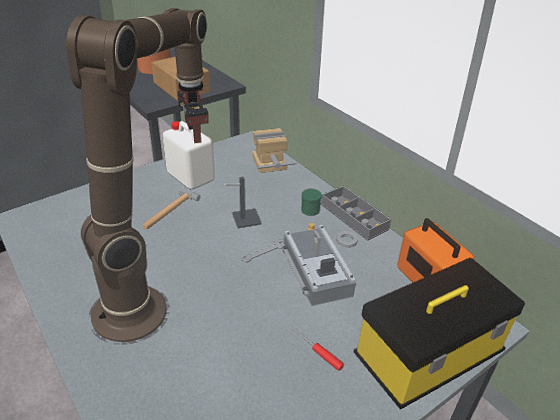

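The side view now shows the unit (320,265) and stand (243,205) in the clear. I'll overlay the fitted models on it.

```bash
cat > o2.py <<'E'
from ov import *
import sys
G=(0,255,0);Rd=(0,0,255)
def pl(U,S,TY):
    return [(U,b,G) for b in box(0,TY+.097,.004,.02,.06,.14)]+[(U,b,Rd) for b in box(0,TY,.022,.007,.07,.115)]+[(U,box(0,0,.07,.14,0,.06)[1],(255,0,0))]
def ps(S):
    return [(S,box(.015,0,.045,.045,0,.01)[1],G)]+[(S,box(0,0,.008,.008,0,.185)[1],G),(S,[[-.008,0,.16],[-.062,0,.1697]],Rd)]
E
python3 - <<'E'
from o2 import *
a=cv2.imread("pics/side1.png");t=cv2.imread("pics/top1.png")
overlay(a,"side",275,215,365,305,8,"pics/a1.png",[]);overlay(a,"side",275,215,365,305,8,"pics/a2.png",pl(U,S,TY))
overlay(a,"side",215,165,275,235,8,"pics/a3.png",[]);overlay(a,"side",215,165,275,235,8,"pics/a4.png",ps(S))
x=np.hstack([cv2.imread("pics/a3.png"),cv2.imread("pics/a4.png")]);cv2.imwrite("pics/a34.png",cv2.resize(x,None,fx=.8,fy=.8))
E
```

```text
(no output)
```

View pics/a1.png

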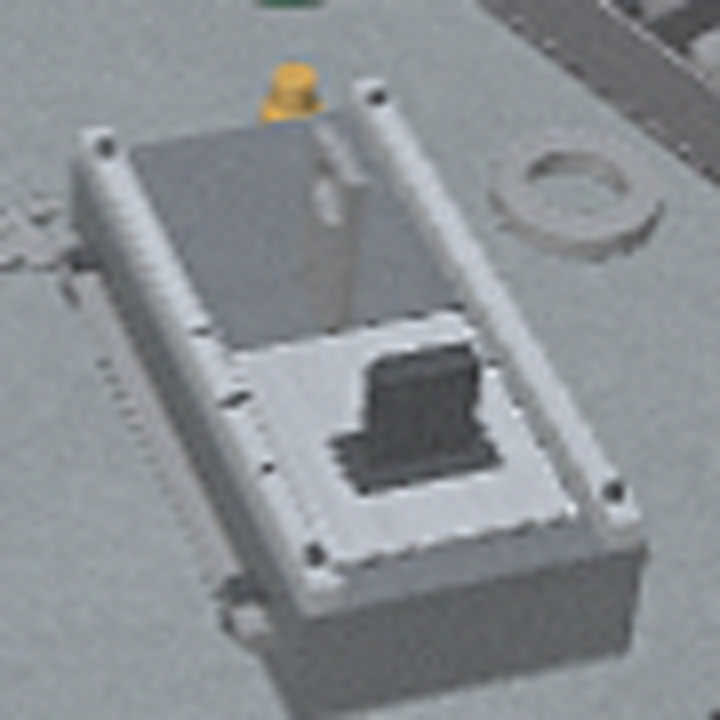

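View pics/a2.png

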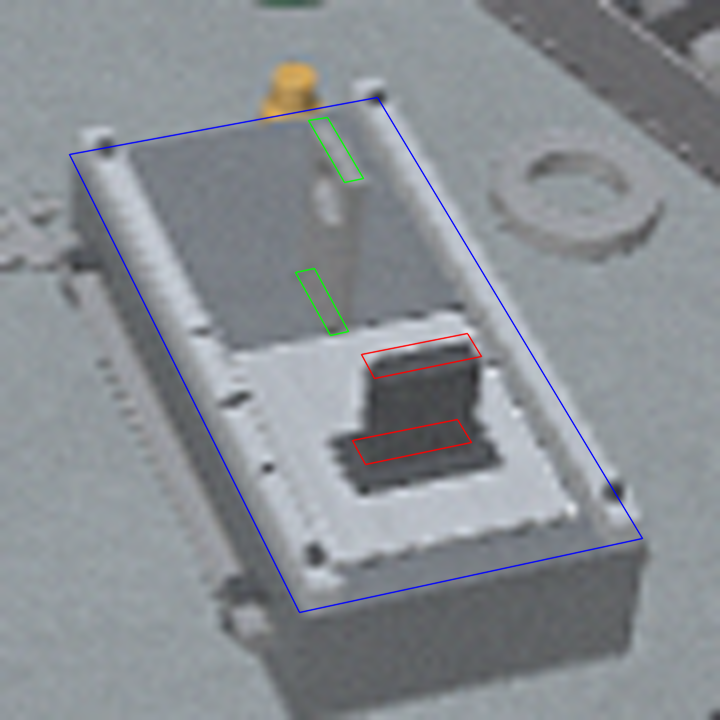

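View pics/a34.png

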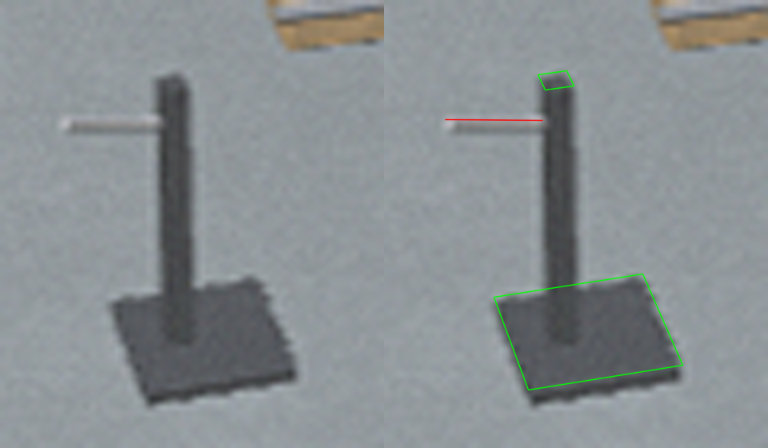

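Run:
```python
from o2 import *
uvT=cp(305,155,6,[(118,62),(670,230),(40,325),(600,495),(472,440),(395,415),(313,390)])
uvS=cp(275,215,8,[(267,467),(235,400),(202,331), (374,377),(481,360),(470,345),(345,183),(368,181), (645,547),(300,614)])
w=.0674
def f(p,both=True):
    L=[[w,.14,.074],[w,-.14,.074],[-w,.14,.074],[-w,-.14,.074]]+[[-w+.008,p[3]+d,.074] for d in(0,.04,.08)]
    M=[[-w+.008,p[3]+d,.074] for d in(0,.04,.08)]+[[-.022,p[3]-.007,.115],[.022,p[3]-.007,.115],[.022,p[3]+.007,.115],[-.004,p[3]+.077,.14],[.004,p[3]+.077,.14],[.07,-.14,.06],[-.07,-.14,.06]]
    a=proj("top",W(p[:3],L))-uvT; b=proj("side",W(p[:3],M))-uvS
    return a,b
for name,k in(("top",lambda p:f(p)[0].ravel()),("side",lambda p:f(p)[1].ravel()),("both",lambda p:np.vstack(f(p)).ravel())):
    s=least_squares(k,[.584,-.176,-.32,-.075]); print(name,s.x.round(4)); print(np.vstack(f(s.x)).round(1).tolist() if name!="top" else "")
stT=cp(215,190,9,[(152,105),(405,188),(328,435),(70,350),(175,280),(122,440)])
k=1/.8
stS=cp(215,165,8,[(x*k,y*k) for x,y in[(112,304),(150,396),(296,373),(258,280),(160,124),(63,125),(157,88),(188,85)]])
def g(p):
    L=[[.06,.045,.01],[.06,-.045,.01],[-.03,-.045,.01],[-.03,.045,.01],[-.008,0,.16],[-.061,0,.1695]]
    M=[[-.03,.045,.01],[-.03,-.045,.01],[.06,-.045,.01],[.06,.045,.01],[-.008,0,.16],[-.062,0,.1697],[-.008,-.008,.185],[.008,-.008,.185]]
    return proj("top",W(p,L))-stT, proj("side",W(p,M))-stS
for name,k in(("top",lambda p:g(p)[0].ravel()),("side",lambda p:g(p)[1].ravel()),("both",lambda p:np.vstack(g(p)).ravel())):
    s=least_squares(k,[.53,.19,-.33]); print(name,s.x.round(4)); print(np.vstack(g(s.x)).round(1).tolist())
# tip of tool in both
p=r.get_state()['position']; print(proj("side",p),proj("top",p))
```

```text
top [ 0.584  -0.1765 -0.3218 -0.0747]

side [ 0.5836 -0.1795 -0.335  -0.074 ]
[[1.7, -0.3], [1.2, 0.7], [1.0, -0.5], [0.2, 0.5], [0.6, 0.1], [0.2, 0.1], [0.7, 0.1], [0.2, -0.1], [-0.0, -0.3], [0.0, 0.0], [0.1, 0.6], [0.2, 0.1], [-0.1, -1.0], [0.3, 0.3], [-0.2, 0.1], [-0.2, -0.1], [-0.3, 0.4]]
both [ 0.584  -0.1771 -0.3252 -0.0754]
[[0.5, 0.0], [0.3, 0.1], [0.2, -0.1], [-0.2, 0.0], [0.5, -0.0], [0.1, 0.1], [0.5, 0.2], [0.2, -0.2], [-0.1, -0.4], [-0.2, -0.0], [0.1, 0.4], [0.2, -0.2], [-0.2, -1.2], [0.0, 0.1], [-0.4, -0.1], [-0.3, -0.9], [-0.2, -0.1]]
top [ 0.5326  0.1904 -0.336 ]
[[0.1, -0.6], [0.4, -0.8], [-0.4, 0.2], [-0.2, 0.5], [0.4, 0.1], [-0.3, 0.5], [-0.4, -1.1], [-0.9, -0.9], [0.4, -1.3], [0.1, -1.0], [-0.3, -0.6], [-0.3, -0.9], [0.6, 0.3], [0.2, 0.1]]
side [ 0.5305  0.1867 -0.3344]
[[1.3, 0.1], [1.6, -0.2], [0.9, 0.8], [1.0, 1.1], [1.7, 0.8], [1.2, 1.3], [-0.4, -0.4], [-0.8, -0.2], [0.5, -0.6], [0.1, -0.4], [-0.2, 0.1], [-0.2, -0.2], [0.7, 0.9], [0.3, 0.8]]
both [ 0.5322  0.1895 -0.3363]
[[0.4, -0.4], [0.7, -0.6], [-0.1, 0.3], [0.1, 0.6], [0.7, 0.2], [0.1, 0.7], [-0.4, -0.9], [-0.9, -0.8], [0.4, -1.1], [0.1, -0.9], [-0.2, -0.5], [-0.3, -0.7], [0.6, 0.4], [0.3, 0.2]]
[[193.91660681 135.08574273]] [[199.83802866 266.47700174]]
```

Request:
{"fn": "carry_out", "kwargs": {
  "rows": [
    {"dx": 0.05, "dy": 0.05, "dz": 0, "ax": 0, "ay": 0, "az": -0.0195, "jaw": 0},
    {"dx": 0.1, "dy": 0.1, "dz": 0, "ax": 0, "ay": 0, "az": -0.039, "jaw": 0},
    {"dx": 0.2, "dy": 0.2, "dz": 0, "ax": 0, "ay": 0, "az": -0.0585, "jaw": 0},
    {"dx": 0.25, "dy": 0.3, "dz": 0, "ax": 0, "ay": 0, "az": -0.078, "jaw": 0},
    {"dx": 0.3, "dy": 0.4, "dz": 0, "ax": 0, "ay": 0, "az": -0.0975, "jaw": 0},
    {"dx": 0.4, "dy": 0.5, "dz": 0, "ax": 0, "ay": 0, "az": -0.117, "jaw": 0},
    {"dx": 0.5, "dy": 0.6, "dz": 0, "ax": 0, "ay": 0, "az": -0.1365, "jaw": 0},
    {"dx": 0.55, "dy": 0.7, "dz": 0, "ax": 0, "ay": 0, "az": -0.156, "jaw": 0},
    {"dx": 0.6, "dy": 0.8, "dz": 0, "ax": 0, "ay": 0, "az": -0.1755, "jaw": 0},
    {"dx": 0.65, "dy": 0.85, "dz": 0, "ax": 0, "ay": 0, "az": -0.195, "jaw": 0},
    {"dx": 0.7, "dy": 0.9, "dz": 0, "ax": 0, "ay": 0, "az": -0.2145, "jaw": 0},
    {"dx": 0.75, "dy": 0.95, "dz": 0, "ax": 0, "ay": 0, "az": -0.234, "jaw": 0}
  ]
}}

```text
time: 3.2
position: [0.482, 0.0262, 0.3618]
ee_rot: [-3.141, 0.001, 1.169]
force: [-0.2, 0.0, -0.2]
width: 1.001
```

```bash
python3 mv.py .591 -.157 .26 2.816
```

```text
t 3.20 pos [0.482  0.0262 0.3618] rpy [-3.1411e+00  7.0000e-04  1.1686e+00] j [ 0.39  0.12 -0.59  1.68  0.07  1.37 -0.62] F [-0.2  0.  -0.2] w 1.001
d [-0.629   0.8602  0.5091] a [-2.000e-04  0.000e+00 -2.622e-01] rows 14.0
```

Request:
{"fn": "carry_out", "kwargs": {
  "rows": [
    {"dx": -0.05, "dy": 0.07, "dz": 0, "ax": 0, "ay": 0, "az": -0.0195, "jaw": 0},
    {"dx": -0.1, "dy": 0.14, "dz": 0, "ax": 0, "ay": 0, "az": -0.039, "jaw": 0},
    {"dx": -0.17, "dy": 0.23, "dz": 0, "ax": 0, "ay": 0, "az": -0.0585, "jaw": 0},
    {"dx": -0.24, "dy": 0.32, "dz": 0, "ax": 0, "ay": 0, "az": -0.078, "jaw": 0},
    {"dx": -0.31, "dy": 0.42, "dz": 0, "ax": 0, "ay": 0, "az": -0.0975, "jaw": 0},
    {"dx": -0.38, "dy": 0.52, "dz": 0.05, "ax": 0, "ay": 0, "az": -0.117, "jaw": 0},
    {"dx": -0.45, "dy": 0.62, "dz": 0.1, "ax": 0, "ay": 0, "az": -0.1365, "jaw": 0},
    {"dx": -0.52, "dy": 0.7, "dz": 0.18, "ax": 0, "ay": 0, "az": -0.156, "jaw": 0},
    {"dx": -0.57, "dy": 0.77, "dz": 0.26, "ax": 0, "ay": 0, "az": -0.1755, "jaw": 0},
    {"dx": -0.6, "dy": 0.82, "dz": 0.34, "ax": 0, "ay": 0, "az": -0.195, "jaw": 0},
    {"dx": -0.62, "dy": 0.85, "dz": 0.42, "ax": 0, "ay": 0, "az": -0.2145, "jaw": 0},
    {"dx": -0.629, "dy": 0.86, "dz": 0.51, "ax": 0, "ay": 0, "az": -0.234, "jaw": 0}
  ]
}}

```text
time: 4.2
position: [0.5902, -0.158, 0.2588]
ee_rot: [-3.141, -0.001, 2.638]
force: [0.1, -0.1, -0.2]
width: 1.002
```

```bash
python3 mv.py .591 -.157 .18 2.816
```

```text
t 4.20 pos [ 0.5902 -0.158   0.2588] rpy [-3.1409e+00 -6.0000e-04  2.6379e+00] j [ 0.66  0.44 -0.67  1.55  0.29  1.25  1.01] F [ 0.1 -0.1 -0.2] w 1.002
d [-0.0011  0.0067  0.3941] a [-0.0001 -0.0001 -0.0283] rows 2.0
```

Request:
{"fn": "carry_out", "kwargs": {
  "rows": [
    {"dx": 0, "dy": 0.005, "dz": 0.13, "ax": 0, "ay": 0, "az": -0.015, "jaw": 0},
    {"dx": 0, "dy": 0.005, "dz": 0.26, "ax": 0, "ay": 0, "az": -0.0283, "jaw": 0},
    {"dx": 0, "dy": 0.005, "dz": 0.39, "ax": 0, "ay": 0, "az": -0.0283, "jaw": 0},
    {"dx": 0, "dy": 0.005, "dz": 0.39, "ax": 0, "ay": 0, "az": -0.0283, "jaw": 0}
  ]
}}

```text
time: 4.53
position: [0.5872, -0.1558, 0.1766]
ee_rot: [-3.14, -0.009, 2.811]
force: [-0.9, 0.2, -0.4]
width: 1.005
```

```bash
python3 mv.py .591 -.157 .101 2.816
python3 - <<'E'
from ov import *
a=r.capture("side"); t=r.capture("top")
cv2.imwrite("pics/side2.png",a);cv2.imwrite("pics/top2.png",t)
overlay(a,"side",270,170,370,270,7,"pics/b1.png",[]);overlay(t,"top",315,155,405,235,8,"pics/b2.png",[])
E
```

```text
t 4.53 pos [ 0.5872 -0.1558  0.1766] rpy [-3.1403 -0.0088  2.8113] j [ 0.67  0.52 -0.68  1.65  0.36  1.11  1.12] F [-0.9  0.2 -0.4] w 1.005
d [-0.0233  0.0009  0.378 ] a [-0.0002 -0.0014 -0.0008] rows 2.0
```

View pics/b1.png

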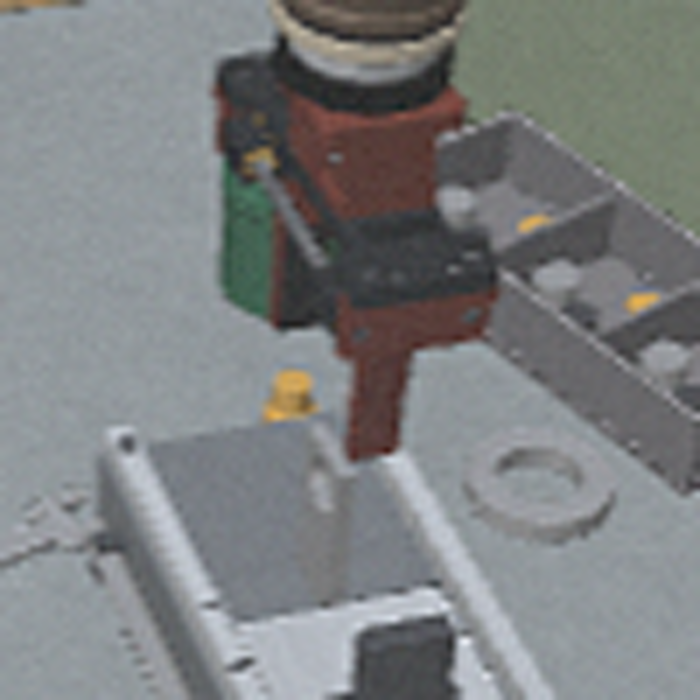

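View pics/b2.png

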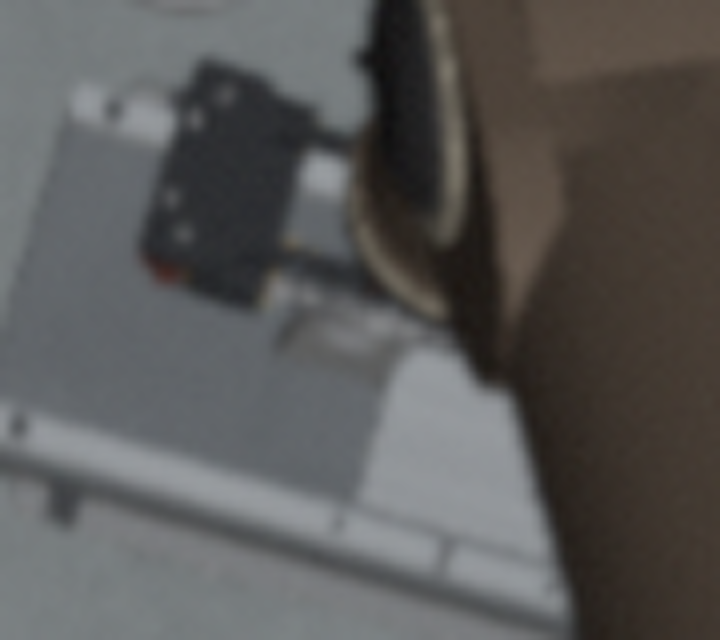

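Run:
```python
from ov import *
s=r.get_state(); print(s['position'],s['ee_rot'],s['qd'].round(3))
p=s['position']; T=[p[0],p[1],s['ee_rot'][2]-np.pi]
a=cv2.imread("pics/side2.png")
pl=[(T,box(0,-.0505,.01,.0065,p[2],p[2])[0],(0,255,0))]
U=[.584,-.177,-.325]
pl+=[(U,box(0,.0215,.004,.02,.06,.14)[1],(255,0,0))]
overlay(a,"side",290,210,350,270,10,"pics/b3.png",pl)
```

```text
[ 0.59016827 -0.15533553  0.18173536] [-3.14134184e+00 -2.22429184e-03  2.81084147e+00] [-0.004 -0.033 -0.016 -0.043 -0.004  0.005 -0.002]
```

View pics/b3.png

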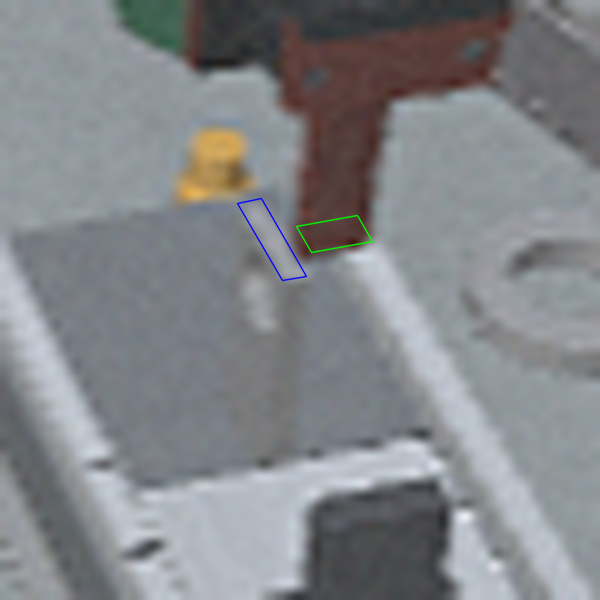

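Request:
{"fn": "carry_out", "kwargs": {
  "rows": [
    {"dx": 0, "dy": -0.005, "dz": 0.1, "ax": 0, "ay": 0, "az": 0, "jaw": 0},
    {"dx": 0, "dy": -0.005, "dz": 0.2, "ax": 0, "ay": 0, "az": 0, "jaw": 0},
    {"dx": 0, "dy": -0.005, "dz": 0.28, "ax": 0, "ay": 0, "az": 0, "jaw": 0},
    {"dx": 0, "dy": -0.005, "dz": 0.34, "ax": 0, "ay": 0, "az": 0, "jaw": 0},
    {"dx": 0, "dy": -0.005, "dz": 0.38, "ax": 0, "ay": 0, "az": 0, "jaw": 0},
    {"dx": 0, "dy": -0.005, "dz": 0.4, "ax": 0, "ay": 0, "az": 0, "jaw": 0},
    {"dx": 0, "dy": -0.005, "dz": 0.4, "ax": 0, "ay": 0, "az": 0, "jaw": 0},
    {"dx": 0, "dy": -0.005, "dz": 0.4, "ax": 0, "ay": 0, "az": 0, "jaw": 0}
  ]
}}

```text
time: 5.3
position: [0.5913, -0.1557, 0.1029]
ee_rot: [3.141, 0.001, 2.812]
force: [-0.6, 1.5, -0.1]
width: 0.999
```

```bash
python3 mv.py .591 -.157 .101 2.816
python3 - <<'E'
from ov import *
a=r.capture("side"); 
overlay(a,"side",280,200,350,270,10,"pics/b4.png",[])
E
python3 mv.py .591 -.157 .101 2.816
```

```text
t 5.30 pos [ 0.5913 -0.1557  0.1029] rpy [3.1415e+00 1.1000e-03 2.8120e+00] j [ 0.64  0.6  -0.65  1.72  0.43  0.97  1.07] F [-0.6  1.5 -0.1] w 0.999
d [-0.0006 -0.0066  0.0097] a [ 0.      0.0002 -0.0006] rows 1.0
t 5.35 pos [ 0.5914 -0.1557  0.1031] rpy [3.1415e+00 1.4000e-03 2.8120e+00] j [ 0.64  0.6  -0.65  1.72  0.43  0.97  1.07] F [-0.5  0.4  0.9] w 1.0
d [-0.0002 -0.0066  0.0103] a [ 0.      0.0002 -0.0006] rows 1.0
```

View pics/b4.png

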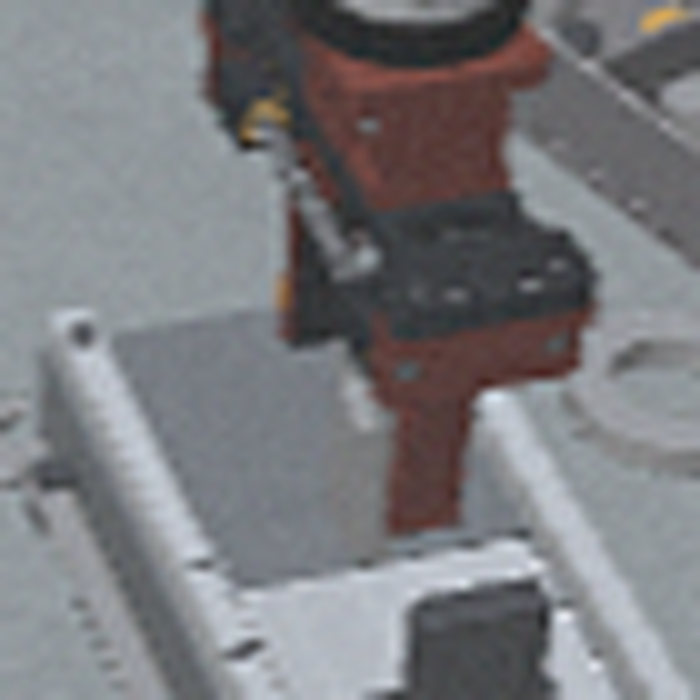

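Run:
```python
from ov import *
s=r.get_state(); p=s['position']; T=[p[0],p[1],s['ee_rot'][2]-np.pi]
a=r.capture("side")
pl=[(T,box(0,-.0505,.01,.0065,p[2],p[2]+.06)[i],(0,255,0)) for i in(0,1)]
U=[.584,-.177,-.325]
pl+=[(U,b,(255,0,0)) for b in box(0,.0215,.004,.02,.06,.14)]
pl+=[(U,[[-.004,.0215+.012*np.cos(t),.12+.012*np.sin(t)] for t in np.linspace(0,6.3,30)],(0,0,255))]
overlay(a,"side",290,210,350,270,12,"pics/b5.png",pl)
```

```text
(no output)
```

View pics/b5.png

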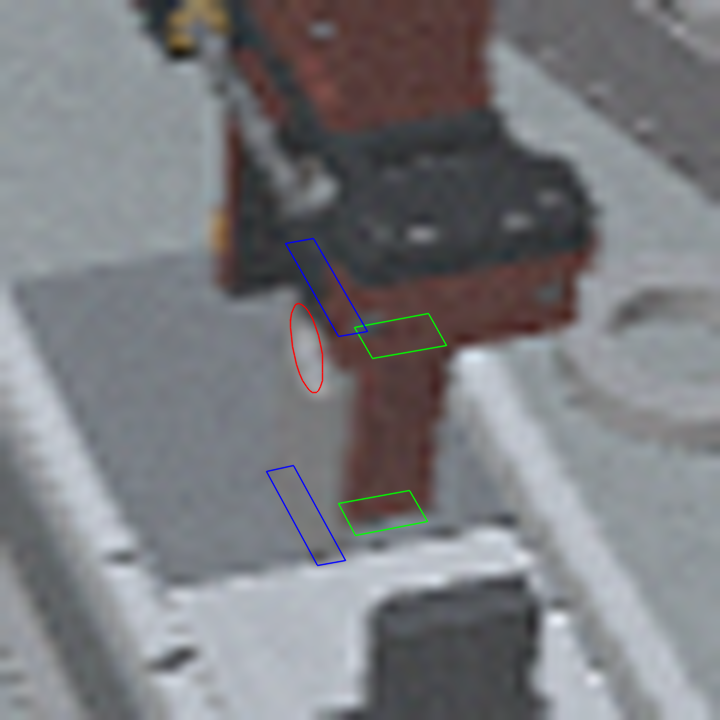

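Request:
{"fn": "carry_out", "kwargs": {
  "rows": [
    {"dx": 0, "dy": -0.004, "dz": 0.01, "ax": 0, "ay": 0, "az": 0, "jaw": 80},
    {"dx": 0, "dy": -0.004, "dz": 0.01, "ax": 0, "ay": 0, "az": 0, "jaw": 110},
    {"dx": 0, "dy": -0.004, "dz": 0.01, "ax": 0, "ay": 0, "az": 0, "jaw": 140},
    {"dx": 0, "dy": -0.004, "dz": 0.01, "ax": 0, "ay": 0, "az": 0, "jaw": 160},
    {"dx": 0, "dy": -0.004, "dz": 0.01, "ax": 0, "ay": 0, "az": 0, "jaw": 180},
    {"dx": 0, "dy": -0.004, "dz": 0.01, "ax": 0, "ay": 0, "az": 0, "jaw": 180},
    {"dx": 0, "dy": -0.004, "dz": 0.01, "ax": 0, "ay": 0, "az": 0, "jaw": 180}
  ],
  "newtons": 5
}}

```text
time: 5.98
position: [0.5904, -0.1565, 0.1]
ee_rot: [-3.142, -0.0, 2.812]
force: [0.1, -0.4, -0.2]
width: 0.505
```

```bash
python3 mv.py .591 -.157 .101 2.816
```

```text
t 5.98 pos [ 0.5904 -0.1565  0.1   ] rpy [-3.1416 -0.      2.812 ] j [ 0.64  0.6  -0.65  1.72  0.43  0.96  1.07] F [ 0.1 -0.4 -0.2] w 0.505
d [-0.0035 -0.0017 -0.0048] a [-0.     -0.     -0.0006] rows 1.0
```

Request:
{"fn": "carry_out", "kwargs": {
  "rows": [
    {"dx": 0, "dy": 0, "dz": 0, "ax": 0, "ay": 0, "az": 0, "jaw": 200},
    {"dx": 0, "dy": 0, "dz": 0, "ax": 0, "ay": 0, "az": 0, "jaw": 220},
    {"dx": 0, "dy": 0, "dz": 0, "ax": 0, "ay": 0, "az": 0, "jaw": 220},
    {"dx": 0, "dy": 0, "dz": 0, "ax": 0, "ay": 0, "az": 0, "jaw": 220}
  ]
}}

```text
time: 6.32
position: [0.5905, -0.1565, 0.1]
ee_rot: [-3.142, -0.0, 2.812]
force: [-0.6, -0.2, 0.3]
width: 0.455
```

Request:
{"fn": "carry_out", "kwargs": {
  "rows": [
    {"dx": 0, "dy": 0, "dz": 0, "ax": 0, "ay": 0, "az": 0, "jaw": 255},
    {"dx": 0, "dy": 0, "dz": 0, "ax": 0, "ay": 0, "az": 0, "jaw": 255},
    {"dx": 0, "dy": 0, "dz": 0, "ax": 0, "ay": 0, "az": 0, "jaw": 255},
    {"dx": 0, "dy": 0, "dz": 0, "ax": 0, "ay": 0, "az": 0, "jaw": 255}
  ],
  "newtons": 35
}}

```text
time: 6.65
position: [0.5905, -0.1565, 0.1001]
ee_rot: [3.142, 0.0, 2.812]
force: [-0.1, -1.6, 0.3]
width: 0.453
```

Request:
{"fn": "carry_out", "kwargs": {
  "rows": [
    {"dx": 0, "dy": 0, "dz": -0.03, "ax": 0, "ay": 0, "az": 0, "jaw": 255},
    {"dx": 0, "dy": 0, "dz": -0.07, "ax": 0, "ay": 0, "az": 0, "jaw": 255},
    {"dx": 0, "dy": 0, "dz": -0.12, "ax": 0, "ay": 0, "az": 0, "jaw": 255},
    {"dx": 0, "dy": 0, "dz": -0.16, "ax": 0, "ay": 0, "az": 0, "jaw": 255},
    {"dx": 0, "dy": 0, "dz": -0.2, "ax": 0, "ay": 0, "az": 0, "jaw": 255},
    {"dx": 0, "dy": 0, "dz": -0.25, "ax": 0, "ay": 0, "az": 0, "jaw": 255},
    {"dx": 0, "dy": 0, "dz": -0.3, "ax": 0, "ay": 0, "az": 0, "jaw": 255},
    {"dx": 0, "dy": 0, "dz": -0.35, "ax": 0, "ay": 0, "az": 0, "jaw": 255},
    {"dx": 0, "dy": 0, "dz": -0.4, "ax": 0, "ay": 0, "az": 0, "jaw": 255},
    {"dx": 0, "dy": 0, "dz": -0.45, "ax": 0, "ay": 0, "az": 0, "jaw": 255},
    {"dx": 0, "dy": 0, "dz": -0.45, "ax": 0, "ay": 0, "az": 0, "jaw": 255},
    {"dx": 0, "dy": 0, "dz": -0.45, "ax": 0, "ay": 0, "az": 0, "jaw": 255}
  ]
}}

```text
time: 7.65
position: [0.5908, -0.1565, 0.1907]
ee_rot: [-3.142, 0.001, 2.812]
force: [-0.0, -0.2, -3.9]
width: 0.454
```

```bash
python3 mv.py .591 -.157 .101 2.816;python3 - <<'E'
from ov import *
a=r.capture("side");overlay(a,"side",280,170,350,270,8,"pics/c1.png",[])
E
```

```text
t 7.65 pos [ 0.5908 -0.1565  0.1907] rpy [-3.1415e+00  1.2000e-03  2.8119e+00] j [ 0.67  0.51 -0.69  1.64  0.35  1.12  1.13] F [-0.  -0.2 -3.9] w 0.454
d [-0.0013 -0.0018  0.4486] a [-0.      0.0002 -0.0007] rows 3.0
```

View pics/c1.png

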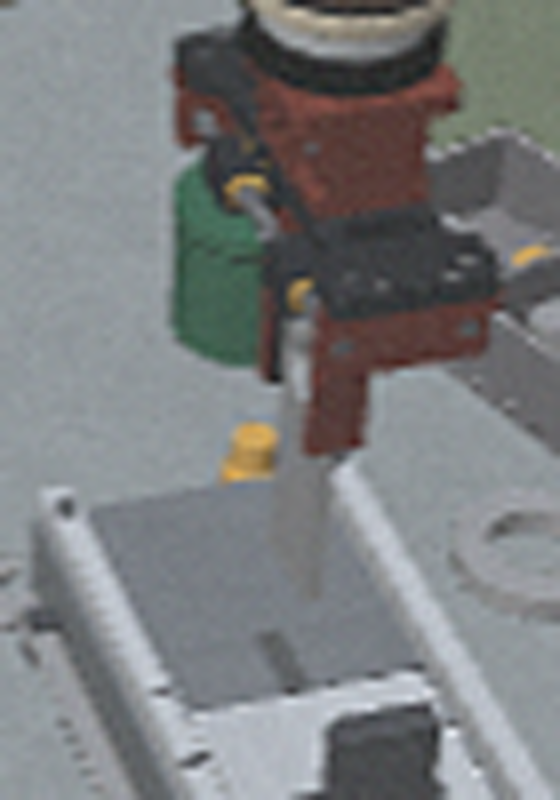

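Request:
{"fn": "carry_out", "kwargs": {
  "rows": [
    {"dx": 0.05, "dy": 0.0, "dz": 0, "ax": 0, "ay": 0, "az": 0, "jaw": 255},
    {"dx": 0.12, "dy": 0.04, "dz": 0, "ax": 0, "ay": 0, "az": 0, "jaw": 255},
    {"dx": 0.2, "dy": 0.1, "dz": 0, "ax": 0, "ay": 0, "az": 0, "jaw": 255},
    {"dx": 0.3, "dy": 0.17, "dz": 0, "ax": 0, "ay": 0, "az": 0, "jaw": 255},
    {"dx": 0.4, "dy": 0.25, "dz": 0, "ax": 0, "ay": 0, "az": 0, "jaw": 255},
    {"dx": 0.5, "dy": 0.32, "dz": 0, "ax": 0, "ay": 0, "az": 0, "jaw": 255},
    {"dx": 0.6, "dy": 0.4, "dz": 0, "ax": 0, "ay": 0, "az": 0, "jaw": 255},
    {"dx": 0.7, "dy": 0.47, "dz": 0, "ax": 0, "ay": 0, "az": 0, "jaw": 255},
    {"dx": 0.8, "dy": 0.53, "dz": 0, "ax": 0, "ay": 0, "az": 0, "jaw": 255},
    {"dx": 0.9, "dy": 0.6, "dz": 0, "ax": 0, "ay": 0, "az": 0, "jaw": 255},
    {"dx": 1.0, "dy": 0.65, "dz": 0, "ax": 0, "ay": 0, "az": 0, "jaw": 255},
    {"dx": 1.0, "dy": 0.65, "dz": 0, "ax": 0, "ay": 0, "az": 0, "jaw": 255}
  ]
}}

```text
time: 8.7
position: [0.4393, 0.0345, 0.1895]
ee_rot: [-3.14, -0.002, 2.817]
force: [-0.4, -0.2, -2.6]
width: 0.454
```

```bash
python3 mv.py .4376 .2225 .19 2.806
```

```text
t 8.70 pos [0.4393 0.0345 0.1895] rpy [-3.1404e+00 -2.2000e-03  2.8167e+00] j [ 0.56  0.23 -0.84  2.02  0.2   0.98  0.86] F [-0.4 -0.2 -2.6] w 0.454
d [ 0.3083  0.8881 -0.0028] a [-0.0002 -0.0003  0.0017] rows 5.0
```

Request:
{"fn": "carry_out", "kwargs": {
  "rows": [
    {"dx": 0.07, "dy": 0.0, "dz": 0, "ax": 0, "ay": 0, "az": 0, "jaw": 255},
    {"dx": 0.16, "dy": 0.04, "dz": 0, "ax": 0, "ay": 0, "az": 0, "jaw": 255},
    {"dx": 0.24, "dy": 0.1, "dz": 0, "ax": 0, "ay": 0, "az": 0, "jaw": 255},
    {"dx": 0.29, "dy": 0.18, "dz": 0, "ax": 0, "ay": 0, "az": 0, "jaw": 255},
    {"dx": 0.308, "dy": 0.28, "dz": 0, "ax": 0, "ay": 0, "az": 0.001, "jaw": 255},
    {"dx": 0.308, "dy": 0.4, "dz": 0, "ax": 0, "ay": 0, "az": 0.0017, "jaw": 255},
    {"dx": 0.308, "dy": 0.52, "dz": 0, "ax": 0, "ay": 0, "az": 0.0017, "jaw": 255},
    {"dx": 0.308, "dy": 0.64, "dz": 0, "ax": 0, "ay": 0, "az": 0.0017, "jaw": 255},
    {"dx": 0.308, "dy": 0.74, "dz": 0, "ax": 0, "ay": 0, "az": 0.0017, "jaw": 255},
    {"dx": 0.308, "dy": 0.82, "dz": 0, "ax": 0, "ay": 0, "az": 0.0017, "jaw": 255},
    {"dx": 0.308, "dy": 0.87, "dz": 0, "ax": 0, "ay": 0, "az": 0.0017, "jaw": 255},
    {"dx": 0.308, "dy": 0.888, "dz": 0, "ax": 0, "ay": 0, "az": 0.0017, "jaw": 255}
  ]
}}

```text
time: 9.7
position: [0.4423, 0.2203, 0.1896]
ee_rot: [3.141, -0.001, 2.803]
force: [-0.2, -0.1, -1.9]
width: 0.452
```

```bash
python3 mv.py .4518 .2176 .1475 2.806
```

```text
t 9.70 pos [0.4423 0.2203 0.1896] rpy [ 3.1414e+00 -9.0000e-04  2.8028e+00] j [ 0.17  0.35 -0.89  1.9   0.32  1.03  0.38] F [-0.2 -0.1 -1.9] w 0.452
d [-0.0497  0.003   0.2105] a [ 0.     -0.0001 -0.0005] rows 2.0
```

Request:
{"fn": "carry_out", "kwargs": {
  "rows": [
    {"dx": 0, "dy": 0.003, "dz": 0.06, "ax": 0, "ay": 0, "az": 0, "jaw": 255},
    {"dx": 0, "dy": 0.003, "dz": 0.12, "ax": 0, "ay": 0, "az": 0, "jaw": 255},
    {"dx": 0, "dy": 0.003, "dz": 0.18, "ax": 0, "ay": 0, "az": 0, "jaw": 255},
    {"dx": 0, "dy": 0.003, "dz": 0.21, "ax": 0, "ay": 0, "az": 0, "jaw": 255},
    {"dx": 0, "dy": 0.003, "dz": 0.21, "ax": 0, "ay": 0, "az": 0, "jaw": 255},
    {"dx": 0, "dy": 0.003, "dz": 0.21, "ax": 0, "ay": 0, "az": 0, "jaw": 255},
    {"dx": 0, "dy": 0.003, "dz": 0.21, "ax": 0, "ay": 0, "az": 0, "jaw": 255}
  ]
}}

```text
time: 10.28
position: [0.4429, 0.2198, 0.1482]
ee_rot: [3.141, 0.0, 2.801]
force: [0.9, 0.7, -2.6]
width: 0.45
```

```bash
cat > look.py <<'E'
from o2 import *
S=[.5322,.1895,-.336]
def ring(T,c,z): return (T,[[c[0],c[1]+.012*np.cos(t),z+.012*np.sin(t)] for t in np.linspace(0,6.3,30)],(0,0,255))
def go(tag,rel=.02):
    s=r.get_state(); p=s['position']; T=[p[0],p[1],s['ee_rot'][2]-np.pi]
    d=p[:2]-S[:2]; c,n=np.cos(S[2]),np.sin(S[2]); print("stand x,y",d[0]*c+d[1]*n,-d[0]*n+d[1]*c,"z",p[2],"F",s['force'].round(1),s['width'])
    a=r.capture("side"); t=r.capture("top")
    pl=ps(S)+[ring(T,(0,0),p[2]+rel)]
    overlay(a,"side",200,140,270,240,7,"pics/x1.png",[]);overlay(a,"side",200,140,270,240,7,"pics/x2.png",pl[1:])
    cv2.imwrite(f"pics/{tag}_s.png",np.hstack([cv2.resize(cv2.imread(f"pics/x{i}.png"),(400,571)) for i in(1,2)]))
    overlay(t,"top",195,185,275,265,9,f"pics/{tag}_t.png",[])
if __name__=="__main__": go(sys.argv[1])
E
python3 look.py d1
```

```text
stand x,y -0.09432112002287871 -0.0008843777931097571 z 0.14824754698388382 F [ 0.9  0.7 -2.6] 0.4501484427310171
```

View pics/d1_s.png

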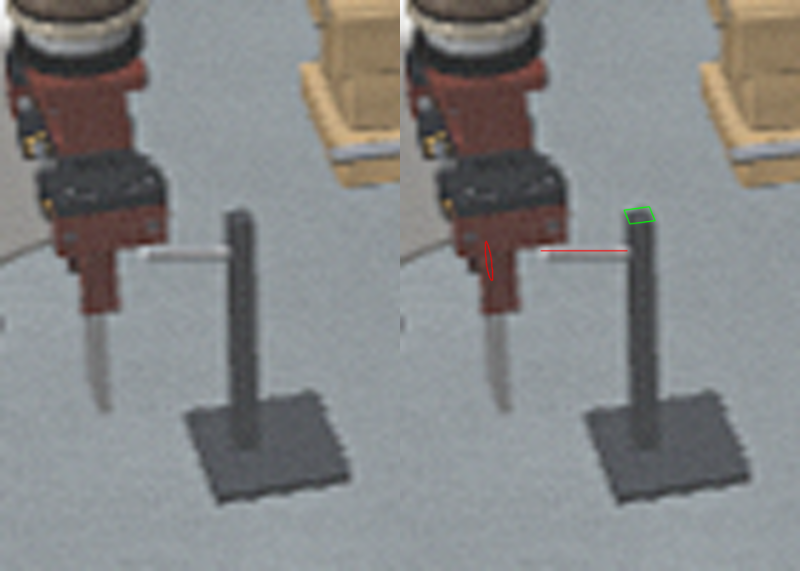

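View pics/d1_t.png

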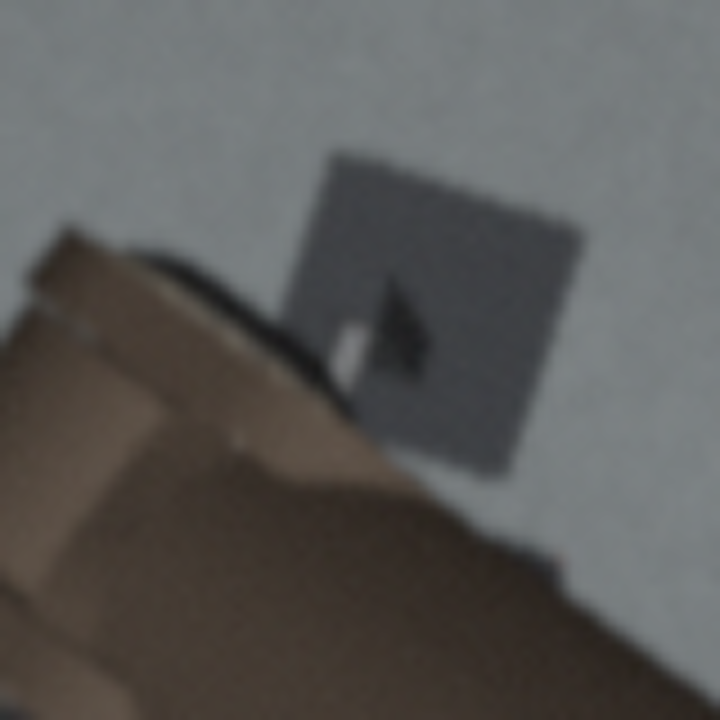

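Request:
{"fn": "carry_out", "kwargs": {
  "rows": [
    {"dx": -0.03, "dy": 0.004, "dz": 0, "ax": 0, "ay": 0, "az": -0.0007, "jaw": 255},
    {"dx": -0.06, "dy": 0.004, "dz": 0, "ax": 0, "ay": 0, "az": -0.0007, "jaw": 255},
    {"dx": -0.09, "dy": 0.004, "dz": 0, "ax": 0, "ay": 0, "az": -0.0007, "jaw": 255},
    {"dx": -0.12, "dy": 0.004, "dz": 0, "ax": 0, "ay": 0, "az": -0.0007, "jaw": 255},
    {"dx": -0.15, "dy": 0.004, "dz": 0, "ax": 0, "ay": 0, "az": -0.0007, "jaw": 255},
    {"dx": -0.18, "dy": 0.004, "dz": 0, "ax": 0, "ay": 0, "az": -0.0007, "jaw": 255},
    {"dx": -0.2, "dy": 0.004, "dz": 0, "ax": 0, "ay": 0, "az": -0.0007, "jaw": 255},
    {"dx": -0.2, "dy": 0.004, "dz": 0, "ax": 0, "ay": 0, "az": -0.0007, "jaw": 255}
  ]
}}

```text
time: 11.05
position: [0.4816, 0.2067, 0.1479]
ee_rot: [3.141, 0.0, 2.805]
force: [-0.0, -0.1, -2.7]
width: 0.45
```

```bash
python3 look.py d2
```

```text
stand x,y -0.05340430969878088 -0.0004327891580347548 z 0.14788854015474345 F [-0.  -0.1 -2.7] 0.45035392902502963
```

View pics/d2_s.png

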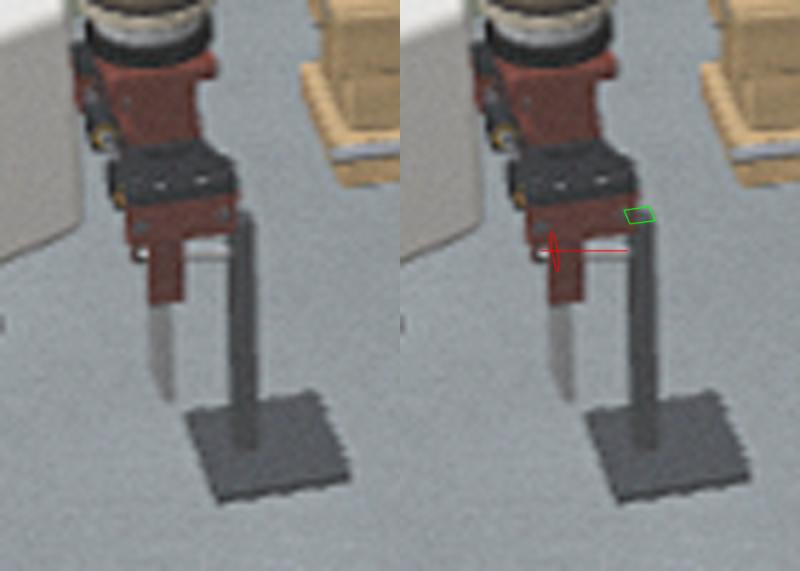

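Request:
{"fn": "carry_out", "kwargs": {
  "rows": [
    {"dx": -0.025, "dy": 0.002, "dz": 0.004, "ax": 0, "ay": 0, "az": 0, "jaw": 255},
    {"dx": -0.05, "dy": 0.002, "dz": 0.009, "ax": 0, "ay": 0, "az": 0, "jaw": 255},
    {"dx": -0.075, "dy": 0.002, "dz": 0.013, "ax": 0, "ay": 0, "az": 0, "jaw": 255},
    {"dx": -0.1, "dy": 0.002, "dz": 0.018, "ax": 0, "ay": 0, "az": 0, "jaw": 255},
    {"dx": -0.115, "dy": 0.002, "dz": 0.02, "ax": 0, "ay": 0, "az": 0, "jaw": 255},
    {"dx": -0.115, "dy": 0.002, "dz": 0.02, "ax": 0, "ay": 0, "az": 0, "jaw": 255},
    {"dx": -0.115, "dy": 0.002, "dz": 0.02, "ax": 0, "ay": 0, "az": 0, "jaw": 255}
  ]
}}

```text
time: 11.73
position: [0.5025, 0.2, 0.1439]
ee_rot: [-3.142, -0.0, 2.805]
force: [-0.5, -0.5, -2.3]
width: 0.449
```

Request:
{"fn": "carry_out", "kwargs": {
  "rows": [
    {"dx": 0, "dy": 0, "dz": 0.01, "ax": 0, "ay": 0, "az": 0, "jaw": 255},
    {"dx": 0, "dy": 0, "dz": 0.02, "ax": 0, "ay": 0, "az": 0, "jaw": 255},
    {"dx": 0, "dy": 0, "dz": 0.025, "ax": 0, "ay": 0, "az": 0, "jaw": 255},
    {"dx": 0, "dy": 0, "dz": 0.025, "ax": 0, "ay": 0, "az": 0, "jaw": 255}
  ]
}}

```text
time: 12.07
position: [0.5022, 0.2, 0.1387]
ee_rot: [-3.141, -0.0, 2.806]
force: [0.3, -0.6, -3.0]
width: 0.451
```

```bash
python3 look.py d3
```

```text
stand x,y -0.03179181938469701 8.060728757326024e-06 z 0.13870550407460314 F [ 0.3 -0.6 -3. ] 0.4507401152667526
```

View pics/d3_s.png

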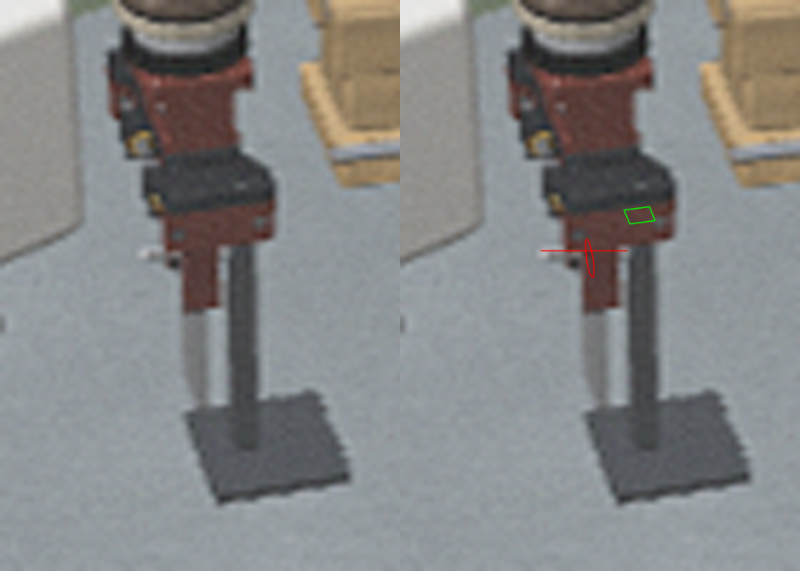

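Request:
{"fn": "carry_out", "kwargs": {
  "rows": [
    {"dx": 0, "dy": 0, "dz": 0.007, "ax": 0, "ay": 0, "az": 0, "jaw": 255},
    {"dx": 0, "dy": 0, "dz": 0.012, "ax": 0, "ay": 0, "az": 0, "jaw": 255},
    {"dx": 0, "dy": 0, "dz": 0.012, "ax": 0, "ay": 0, "az": 0, "jaw": 255},
    {"dx": 0, "dy": 0, "dz": 0.012, "ax": 0, "ay": 0, "az": 0, "jaw": 255}
  ]
}}

```text
time: 12.5
position: [0.5026, 0.2001, 0.1366]
ee_rot: [3.142, 0.0, 2.806]
force: [0.6, -0.3, -1.8]
width: 0.452
```

Request:
{"fn": "carry_out", "kwargs": {
  "rows": [
    {"dx": 0, "dy": 0, "dz": 0.005, "ax": 0, "ay": 0, "az": 0, "jaw": 255},
    {"dx": 0, "dy": 0, "dz": 0.007, "ax": 0, "ay": 0, "az": 0, "jaw": 255},
    {"dx": 0, "dy": 0, "dz": 0.007, "ax": 0, "ay": 0, "az": 0, "jaw": 255},
    {"dx": 0, "dy": 0, "dz": 0.007, "ax": 0, "ay": 0, "az": 0, "jaw": 255}
  ]
}}

```text
time: 12.83
position: [0.5026, 0.2001, 0.136]
ee_rot: [3.142, 0.001, 2.806]
force: [-2.2, -1.0, 5.8]
width: 0.456
```

Request:
{"fn": "carry_out", "kwargs": {
  "rows": [
    {"dx": 0, "dy": 0, "dz": -0.002, "ax": 0, "ay": 0, "az": 0, "jaw": 120},
    {"dx": 0, "dy": 0, "dz": -0.002, "ax": 0, "ay": 0, "az": 0, "jaw": 110},
    {"dx": 0, "dy": 0, "dz": -0.002, "ax": 0, "ay": 0, "az": 0, "jaw": 100},
    {"dx": 0, "dy": 0, "dz": -0.002, "ax": 0, "ay": 0, "az": 0, "jaw": 80},
    {"dx": 0, "dy": 0, "dz": -0.002, "ax": 0, "ay": 0, "az": 0, "jaw": 60},
    {"dx": 0, "dy": 0, "dz": -0.002, "ax": 0, "ay": 0, "az": 0, "jaw": 60}
  ]
}}

```text
time: 13.33
position: [0.5025, 0.2, 0.1356]
ee_rot: [3.142, -0.0, 2.806]
force: [0.1, -0.2, 0.4]
width: 0.757
```

```bash
python3 look.py d4
```

```text
stand x,y -0.03148250311738086 0.00016212642166877483 z 0.1355850028155765 F [ 0.1 -0.2  0.4] 0.7572360259558283
```

View pics/d4_s.png

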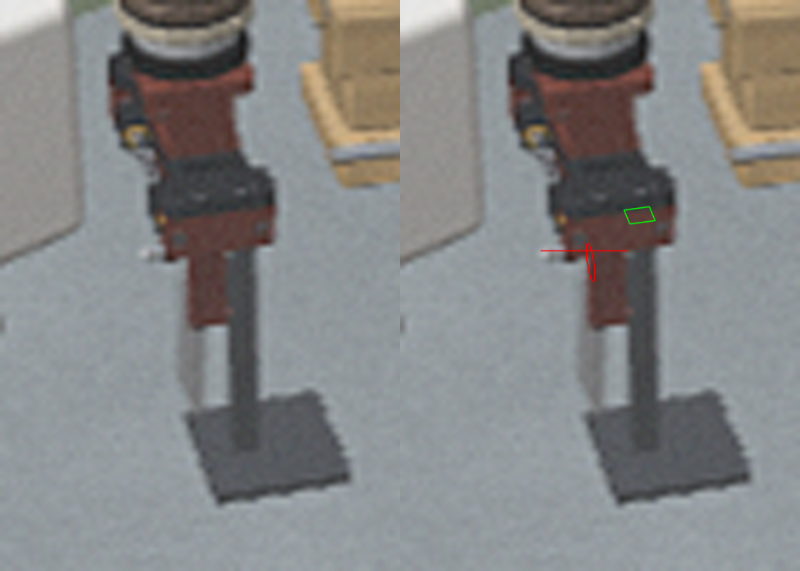

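The strap hangs and is free of the jaws. I'll rise straight up.

Request:
{"fn": "carry_out", "kwargs": {
  "rows": [
    {"dx": 0, "dy": 0, "dz": -0.05, "ax": 0, "ay": 0, "az": 0, "jaw": 20},
    {"dx": 0, "dy": 0, "dz": -0.12, "ax": 0, "ay": 0, "az": 0, "jaw": 0},
    {"dx": 0, "dy": 0, "dz": -0.2, "ax": 0, "ay": 0, "az": 0, "jaw": 0},
    {"dx": 0, "dy": 0, "dz": -0.3, "ax": 0, "ay": 0, "az": 0, "jaw": 0},
    {"dx": 0, "dy": 0, "dz": -0.42, "ax": 0, "ay": 0, "az": 0, "jaw": 0},
    {"dx": 0, "dy": 0, "dz": -0.55, "ax": 0, "ay": 0, "az": 0, "jaw": 0},
    {"dx": 0, "dy": 0, "dz": -0.6, "ax": 0, "ay": 0, "az": 0, "jaw": 0},
    {"dx": 0, "dy": 0, "dz": -0.6, "ax": 0, "ay": 0, "az": 0, "jaw": 0}
  ]
}}

```text
time: 14.1
position: [0.5036, 0.2009, 0.2585]
ee_rot: [3.139, 0.004, 2.806]
force: [-0.7, -0.1, 0.1]
width: 0.999
```

```bash
python3 look.py d5; python3 mv.py .560 -.2486 .21 2.8166
```

```text
stand x,y -0.030780610847360668 0.0013117921220192844 z 0.2585434884183463 F [-0.7 -0.1  0.1] 0.9988986039170362
t 14.20 pos [0.5024 0.1997 0.2553] rpy [-3.1412e+00  3.0000e-04  2.8055e+00] j [ 0.22  0.37 -0.88  1.72  0.3   1.2   0.49] F [ 0.4 -0.6 -1. ] w 0.997
d [-1.0111 -2.0212  0.2275] a [-0.0001  0.0001 -0.0018] rows 11.0
```

View pics/d5_s.png

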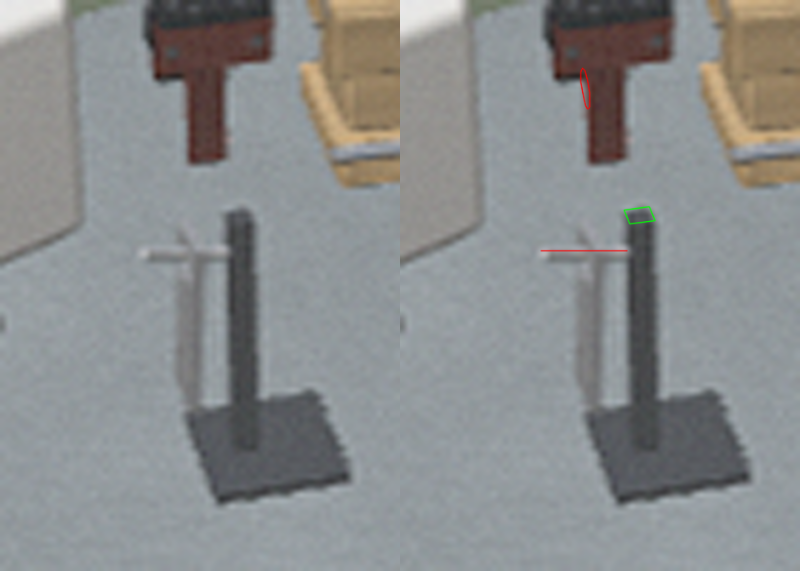

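The strap hangs vertically on the peg's middle, crossing it at (193,253) in the crop. Next I'll go to the tab.

Request:
{"fn": "carry_out", "kwargs": {
  "rows": [
    {"dx": -0.03, "dy": -0.06, "dz": 0, "ax": 0, "ay": 0, "az": 0, "jaw": 0},
    {"dx": -0.08, "dy": -0.16, "dz": 0, "ax": 0, "ay": 0, "az": 0, "jaw": 0},
    {"dx": -0.15, "dy": -0.3, "dz": 0, "ax": 0, "ay": 0, "az": 0, "jaw": 0},
    {"dx": -0.22, "dy": -0.44, "dz": 0, "ax": 0, "ay": 0, "az": 0, "jaw": 0},
    {"dx": -0.29, "dy": -0.58, "dz": 0, "ax": 0, "ay": 0, "az": 0, "jaw": 0},
    {"dx": -0.36, "dy": -0.72, "dz": 0, "ax": 0, "ay": 0, "az": 0, "jaw": 0},
    {"dx": -0.43, "dy": -0.86, "dz": 0, "ax": 0, "ay": 0, "az": 0, "jaw": 0},
    {"dx": -0.5, "dy": -1.0, "dz": 0, "ax": 0, "ay": 0, "az": 0, "jaw": 0}
  ]
}}

```text
time: 14.87
position: [0.5301, -0.0235, 0.2539]
ee_rot: [-3.141, -0.003, 2.806]
force: [0.6, -0.2, 0.4]
width: 0.999
```

Request:
{"fn": "carry_out", "kwargs": {
  "rows": [
    {"dx": -0.07, "dy": -0.14, "dz": 0, "ax": 0, "ay": 0, "az": 0, "jaw": 0},
    {"dx": -0.14, "dy": -0.28, "dz": 0, "ax": 0, "ay": 0, "az": 0, "jaw": 0},
    {"dx": -0.21, "dy": -0.42, "dz": 0, "ax": 0, "ay": 0, "az": 0, "jaw": 0},
    {"dx": -0.28, "dy": -0.56, "dz": 0, "ax": 0, "ay": 0, "az": 0, "jaw": 0},
    {"dx": -0.35, "dy": -0.7, "dz": 0, "ax": 0, "ay": 0, "az": 0, "jaw": 0},
    {"dx": -0.42, "dy": -0.83, "dz": 0, "ax": 0, "ay": 0, "az": 0, "jaw": 0},
    {"dx": -0.47, "dy": -0.93, "dz": 0, "ax": 0, "ay": 0, "az": 0, "jaw": 0},
    {"dx": -0.5, "dy": -1.0, "dz": 0, "ax": 0, "ay": 0, "az": -0.001, "jaw": 0},
    {"dx": -0.5, "dy": -1.0, "dz": 0, "ax": 0, "ay": 0, "az": -0.001, "jaw": 0},
    {"dx": -0.5, "dy": -1.0, "dz": 0, "ax": 0, "ay": 0, "az": -0.001, "jaw": 0}
  ]
}}

```text
time: 15.7
position: [0.5587, -0.2435, 0.2537]
ee_rot: [3.141, -0.003, 2.811]
force: [0.4, 0.6, 0.3]
width: 0.999
```

```bash
python3 mv.py .560 -.2486 .155 2.8166
```

```text
t 15.70 pos [ 0.5587 -0.2435  0.2537] rpy [ 3.1407e+00 -3.0000e-03  2.8106e+00] j [ 0.85  0.46 -0.73  1.56  0.31  1.25  1.31] F [0.4 0.6 0.3] w 0.999
d [-0.016  -0.0225  0.4935] a [ 0.0001 -0.0005 -0.001 ] rows 3.0
```

Request:
{"fn": "carry_out", "kwargs": {
  "rows": [
    {"dx": -0.015, "dy": -0.022, "dz": 0.12, "ax": 0, "ay": 0, "az": -0.001, "jaw": 0},
    {"dx": -0.015, "dy": -0.022, "dz": 0.25, "ax": 0, "ay": 0, "az": -0.001, "jaw": 0},
    {"dx": -0.015, "dy": -0.022, "dz": 0.38, "ax": 0, "ay": 0, "az": -0.001, "jaw": 0},
    {"dx": -0.015, "dy": -0.022, "dz": 0.48, "ax": 0, "ay": 0, "az": -0.001, "jaw": 0},
    {"dx": -0.015, "dy": -0.022, "dz": 0.49, "ax": 0, "ay": 0, "az": -0.001, "jaw": 0},
    {"dx": -0.015, "dy": -0.022, "dz": 0.49, "ax": 0, "ay": 0, "az": -0.001, "jaw": 0},
    {"dx": -0.015, "dy": -0.022, "dz": 0.49, "ax": 0, "ay": 0, "az": -0.001, "jaw": 0}
  ]
}}

```text
time: 16.28
position: [0.5616, -0.2474, 0.1587]
ee_rot: [3.141, 0.001, 2.82]
force: [-0.2, -1.5, 0.8]
width: 0.999
```

```bash
cat > lu.py <<'E'
from o2 import *
U=[.584,-.177,-.325]
def go(tag,h=0):
    s=r.get_state(); p=s['position']; w=s['width']*.044
    T=[p[0],p[1],s['ee_rot'][2]-np.pi]; d=p[:2]-U[:2]; c,n=np.cos(U[2]),np.sin(U[2])
    print("unit x,y",(d[0]*c+d[1]*n).round(4),(-d[0]*n+d[1]*c).round(4),"z",p[2].round(4),"rpy",s['ee_rot'].round(4),"F",s['force'].round(1),s['width'],s['time'])
    a=r.capture("side")
    q=[(T,box(0,k*(w+.0065),.01,.0065,p[2],p[2])[0],(0,255,0)) for k in(-1,1)]
    overlay(a,"side",280,195,360,295,6,"pics/x1.png",[]);overlay(a,"side",280,195,360,295,6,"pics/x2.png",q)
    cv2.imwrite(f"pics/{tag}_s.png",np.hstack([cv2.resize(cv2.imread(f"pics/x{i}.png"),(400,500)) for i in(1,2)]))
    cv2.imwrite(f"pics/{tag}_raw.png",a)
if __name__=="__main__": go(sys.argv[1])
E
python3 lu.py e1;python3 mv.py .560 -.2486 .079 2.8166
```

```text
unit x,y 0.0013 -0.0739 z 0.1587 rpy [3.1411e+00 9.0000e-04 2.8198e+00] F [-0.2 -1.5  0.8] 0.9989304842359451 16.2833
t 16.33 pos [ 0.5619 -0.2479  0.1592] rpy [3.1414e+00 1.9000e-03 2.8193e+00] j [ 0.82  0.55 -0.69  1.66  0.39  1.07  1.26] F [-0.3  0.1  0. ] w 0.998
d [ 0.0084 -0.0064  0.4008] a [0.     0.0003 0.0004] rows 2.0
```

View pics/e1_s.png

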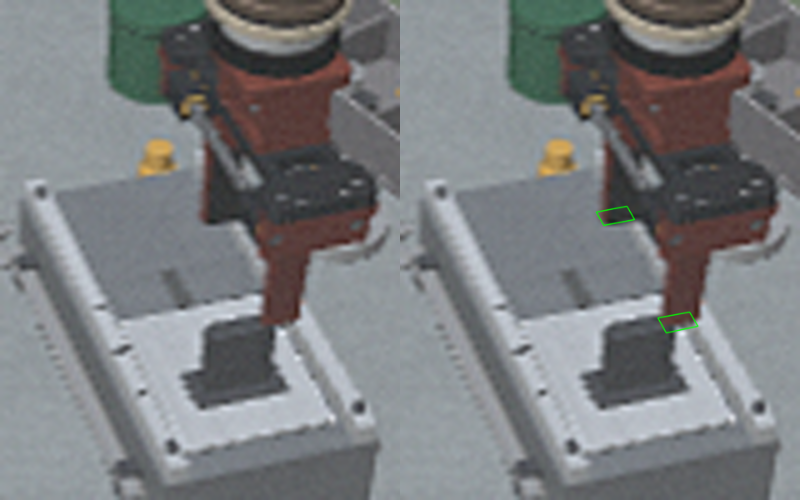

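Request:
{"fn": "carry_out", "kwargs": {
  "rows": [
    {"dx": 0.006, "dy": -0.006, "dz": 0.1, "ax": 0, "ay": 0, "az": 0, "jaw": 40},
    {"dx": 0.006, "dy": -0.006, "dz": 0.2, "ax": 0, "ay": 0, "az": 0, "jaw": 60},
    {"dx": 0.006, "dy": -0.006, "dz": 0.28, "ax": 0, "ay": 0, "az": 0, "jaw": 60},
    {"dx": 0.006, "dy": -0.006, "dz": 0.34, "ax": 0, "ay": 0, "az": 0, "jaw": 60},
    {"dx": 0.006, "dy": -0.006, "dz": 0.38, "ax": 0, "ay": 0, "az": 0, "jaw": 60},
    {"dx": 0.006, "dy": -0.006, "dz": 0.4, "ax": 0, "ay": 0, "az": 0, "jaw": 60},
    {"dx": 0.006, "dy": -0.006, "dz": 0.4, "ax": 0, "ay": 0, "az": 0, "jaw": 60},
    {"dx": 0.006, "dy": -0.006, "dz": 0.4, "ax": 0, "ay": 0, "az": 0, "jaw": 60},
    {"dx": 0.006, "dy": -0.006, "dz": 0.4, "ax": 0, "ay": 0, "az": 0, "jaw": 60}
  ]
}}

```text
time: 17.08
position: [0.56, -0.2496, 0.0786]
ee_rot: [-3.141, 0.001, 2.818]
force: [-0.1, -0.0, 0.6]
width: 0.766
```

```bash
python3 lu.py e2;python3 mv.py .560 -.2486 .079 2.8166
```

```text
unit x,y 0.0005 -0.0764 z 0.0786 rpy [-3.1415e+00  1.4000e-03  2.8183e+00] F [-0.1 -0.   0.6] 0.7657293349466859 17.0833
t 17.13 pos [ 0.56   -0.2496  0.0786] rpy [-3.1414e+00  1.4000e-03  2.8182e+00] j [ 0.79  0.63 -0.65  1.73  0.46  0.93  1.21] F [ 0.5 -0.3  0.3] w 0.763
d [ 0.0015  0.0049 -0.0021] a [-0.      0.0002  0.0003] rows 1.0
```

View pics/e2_s.png

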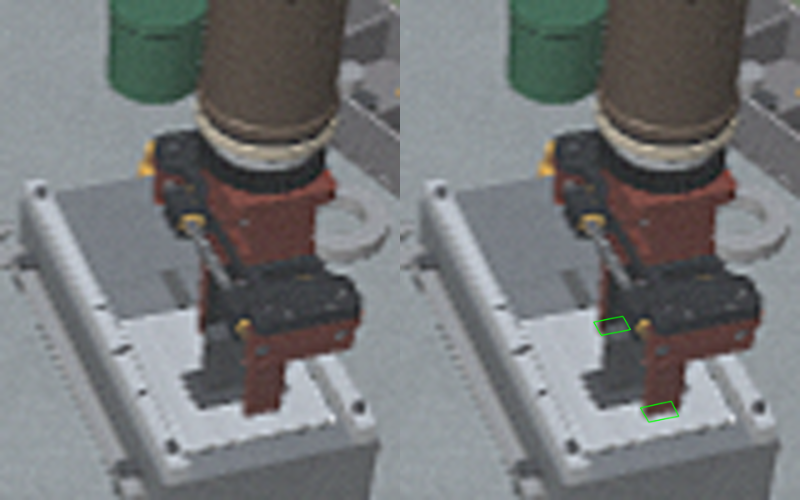

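Request:
{"fn": "carry_out", "kwargs": {
  "rows": [
    {"dx": 0, "dy": 0.004, "dz": 0, "ax": 0, "ay": 0, "az": 0, "jaw": 120},
    {"dx": 0, "dy": 0.004, "dz": 0, "ax": 0, "ay": 0, "az": 0, "jaw": 160},
    {"dx": 0, "dy": 0.004, "dz": 0, "ax": 0, "ay": 0, "az": 0, "jaw": 190},
    {"dx": 0, "dy": 0.004, "dz": 0, "ax": 0, "ay": 0, "az": 0, "jaw": 255},
    {"dx": 0, "dy": 0.004, "dz": 0, "ax": 0, "ay": 0, "az": 0, "jaw": 255},
    {"dx": 0, "dy": 0.004, "dz": 0, "ax": 0, "ay": 0, "az": 0, "jaw": 255},
    {"dx": 0, "dy": 0.004, "dz": 0, "ax": 0, "ay": 0, "az": 0, "jaw": 255},
    {"dx": 0, "dy": 0.004, "dz": 0, "ax": 0, "ay": 0, "az": 0, "jaw": 255},
    {"dx": 0, "dy": 0.004, "dz": 0, "ax": 0, "ay": 0, "az": 0, "jaw": 255},
    {"dx": 0, "dy": 0.004, "dz": 0, "ax": 0, "ay": 0, "az": 0, "jaw": 255}
  ],
  "newtons": 3
}}

```text
time: 17.97
position: [0.5596, -0.2488, 0.0776]
ee_rot: [-3.141, -0.0, 2.818]
force: [0.0, -0.5, 0.0]
width: 0.159
```

```bash
python3 lu.py e3
```

```text
unit x,y -0.0002 -0.0759 z 0.0776 rpy [-3.1414 -0.      2.8183] F [ 0.  -0.5  0. ] 0.15910311094173898 17.9667
```

View pics/e3_s.png

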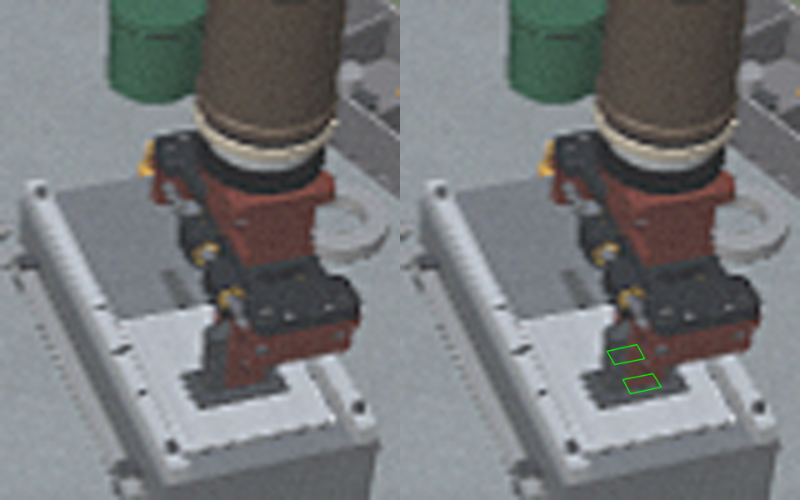

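Request:
{"fn": "carry_out", "kwargs": {
  "rows": [
    {"dx": 0, "dy": 0, "dz": 0, "ax": 0, "ay": 0, "az": 0, "jaw": 255},
    {"dx": 0, "dy": 0, "dz": 0, "ax": 0, "ay": 0, "az": 0, "jaw": 255},
    {"dx": 0, "dy": 0, "dz": 0, "ax": 0, "ay": 0, "az": 0, "jaw": 255},
    {"dx": 0, "dy": 0, "dz": 0, "ax": 0, "ay": 0, "az": 0, "jaw": 255},
    {"dx": 0, "dy": 0, "dz": 0, "ax": 0, "ay": 0, "az": 0, "jaw": 255}
  ],
  "newtons": 45
}}

```text
time: 18.43
position: [0.5597, -0.2488, 0.0776]
ee_rot: [-3.141, 0.0, 2.818]
force: [-1.3, -0.3, -0.4]
width: 0.156
```

```bash
python3 lu.py e4
```

```text
unit x,y -0.0002 -0.0758 z 0.0776 rpy [-3.1415  0.      2.8183] F [-1.3 -0.3 -0.4] 0.15621525117544513 18.4333
```

Request:
{"fn": "carry_out", "kwargs": {
  "rows": [
    {"dx": 0, "dy": 0.01, "dz": 0, "ax": 0, "ay": 0, "az": 0, "jaw": 255},
    {"dx": 0, "dy": 0.03, "dz": 0, "ax": 0, "ay": 0, "az": 0, "jaw": 255},
    {"dx": 0, "dy": 0.055, "dz": 0, "ax": 0, "ay": 0, "az": 0, "jaw": 255},
    {"dx": 0, "dy": 0.08, "dz": 0, "ax": 0, "ay": 0, "az": 0, "jaw": 255},
    {"dx": 0, "dy": 0.105, "dz": 0, "ax": 0, "ay": 0, "az": 0, "jaw": 255},
    {"dx": 0, "dy": 0.13, "dz": 0, "ax": 0, "ay": 0, "az": 0, "jaw": 255},
    {"dx": 0, "dy": 0.155, "dz": 0, "ax": 0, "ay": 0, "az": 0, "jaw": 255},
    {"dx": 0, "dy": 0.175, "dz": 0, "ax": 0, "ay": 0, "az": 0, "jaw": 255},
    {"dx": 0, "dy": 0.19, "dz": 0, "ax": 0, "ay": 0, "az": 0, "jaw": 255},
    {"dx": 0, "dy": 0.2, "dz": 0, "ax": 0, "ay": 0, "az": 0, "jaw": 255},
    {"dx": 0, "dy": 0.2, "dz": 0, "ax": 0, "ay": 0, "az": 0, "jaw": 255},
    {"dx": 0, "dy": 0.2, "dz": 0, "ax": 0, "ay": 0, "az": 0, "jaw": 255}
  ]
}}

```text
time: 19.48
position: [0.5715, -0.2132, 0.0776]
ee_rot: [-3.138, -0.0, 2.817]
force: [-3.7, -7.9, 2.2]
width: 0.159
```

```bash
python3 lu.py e5;  python3 lu.py e6
```

```text
unit x,y -0.0003 -0.0383 z 0.0776 rpy [-3.1384e+00 -5.0000e-04  2.8165e+00] F [-3.7 -7.9  2.2] 0.15876328301942372 19.4833
unit x,y -0.0003 -0.0384 z 0.0776 rpy [-3.1384e+00 -4.0000e-04  2.8164e+00] F [-3.4 -7.6  2.3] 0.15824810372536935 19.5333
```

View pics/e6_s.png

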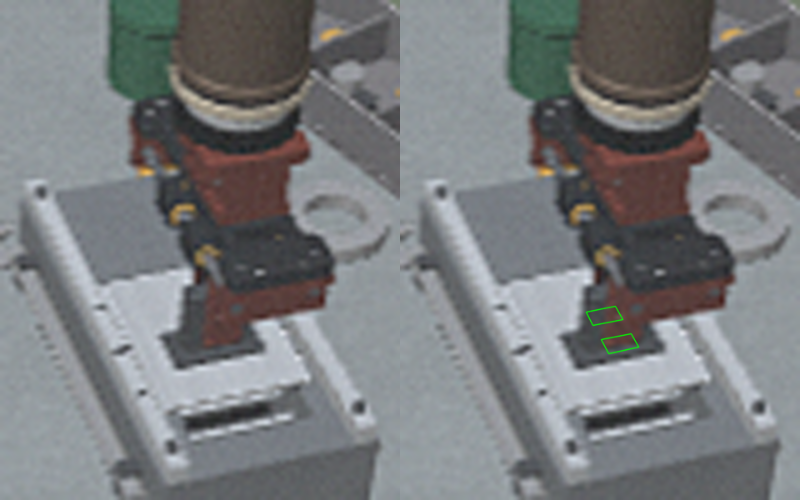

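Request:
{"fn": "carry_out", "kwargs": {
  "rows": [
    {"dx": 0, "dy": 0.006, "dz": 0, "ax": 0, "ay": 0, "az": 0, "jaw": 255},
    {"dx": 0, "dy": 0.013, "dz": 0, "ax": 0, "ay": 0, "az": 0, "jaw": 255},
    {"dx": 0, "dy": 0.013, "dz": 0, "ax": 0, "ay": 0, "az": 0, "jaw": 255},
    {"dx": 0, "dy": 0.013, "dz": 0, "ax": 0, "ay": 0, "az": 0, "jaw": 255},
    {"dx": 0, "dy": 0.013, "dz": 0, "ax": 0, "ay": 0, "az": 0, "jaw": 255},
    {"dx": 0, "dy": 0.013, "dz": 0, "ax": 0, "ay": 0, "az": 0, "jaw": 255}
  ]
}}

```text
time: 20.08
position: [0.5722, -0.211, 0.0776]
ee_rot: [-3.138, -0.0, 2.816]
force: [-3.8, -7.2, 1.7]
width: 0.156
```

```bash
python3 lu.py e7
python3 - <<'E'
from ov import *
U=[.584,-.177,-.325]
for t,k in(("e3",-.0755),("e7",-.0355)):
    a=cv2.imread(f"pics/{t}_raw.png")
    pl=[(U,b,(0,0,255)) for b in box(0,k,.03,.015,.07,.07)[:1]+box(0,k,.05,.06,.066,.066)[:1]]
    overlay(a,"side",290,230,350,300,7,f"pics/{t}_o.png",pl)
cv2.imwrite("pics/cmp.png",np.hstack([cv2.resize(cv2.imread(f"pics/{t}_o.png"),(400,467)) for t in("e3","e7")]))
a=r.capture("side");overlay(a,"side",200,140,270,240,6,"pics/fin_s.png",[]);cv2.imwrite("pics/fin_full.png",a)
t=r.capture("top");cv2.imwrite("pics/fin_top.png",t)
E
```

```text
unit x,y -0.0003 -0.036 z 0.0776 rpy [-3.1382e+00 -5.0000e-04  2.8161e+00] F [-3.8 -7.2  1.7] 0.15611014802200177 20.0833
```

View pics/cmp.png

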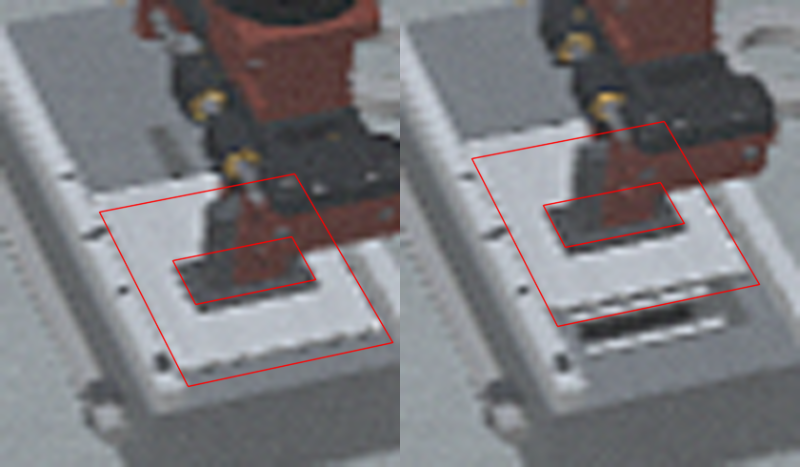

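View pics/fin_full.png

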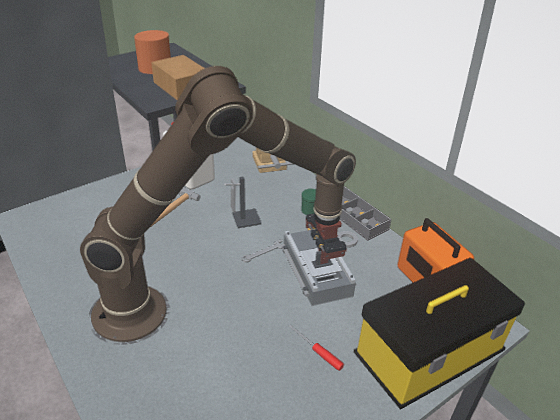

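View pics/fin_top.png

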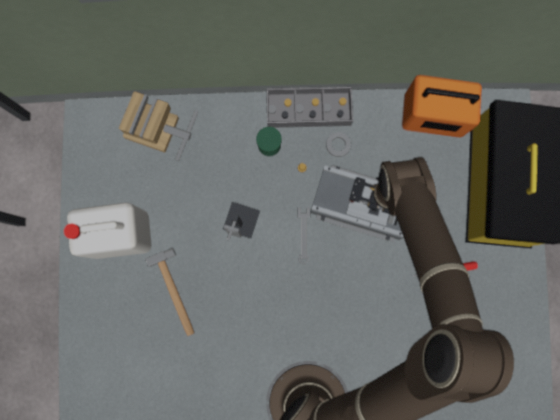

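Request:
{"fn": "carry_out", "kwargs": {
  "rows": [
    {"dx": 0, "dy": 0.001, "dz": 0, "ax": 0, "ay": 0, "az": 0, "jaw": 255},
    {"dx": 0, "dy": 0.001, "dz": 0, "ax": 0, "ay": 0, "az": 0, "jaw": 255},
    {"dx": 0, "dy": 0.001, "dz": 0, "ax": 0, "ay": 0, "az": 0, "jaw": 255},
    {"dx": 0, "dy": 0.001, "dz": 0, "ax": 0, "ay": 0, "az": 0, "jaw": 255},
    {"dx": 0, "dy": 0.001, "dz": 0, "ax": 0, "ay": 0, "az": 0, "jaw": 255},
    {"dx": 0, "dy": 0.001, "dz": 0, "ax": 0, "ay": 0, "az": 0, "jaw": 255}
  ]
}}

```text
time: 20.73
position: [0.5722, -0.211, 0.0776]
ee_rot: [-3.138, -0.001, 2.816]
force: [-3.4, -8.2, 3.4]
width: 0.156
```

```bash
python3 lu.py e8; python3 look.py f1
```

```text
unit x,y -0.0004 -0.036 z 0.0776 rpy [-3.1381e+00 -6.0000e-04  2.8160e+00] F [-3.4 -8.2  3.4] 0.1563147190068923 20.7333
stand x,y 0.16982786440491637 -0.36490175168092176 z 0.07764674641138955 F [-3.3 -8.   2.7] 0.16026326502158053
```

View pics/f1_s.png

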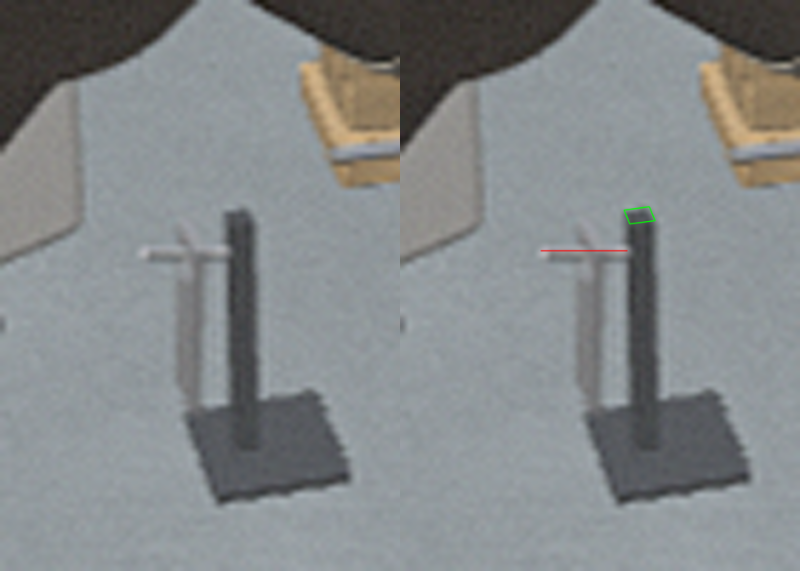

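View pics/e8_s.png

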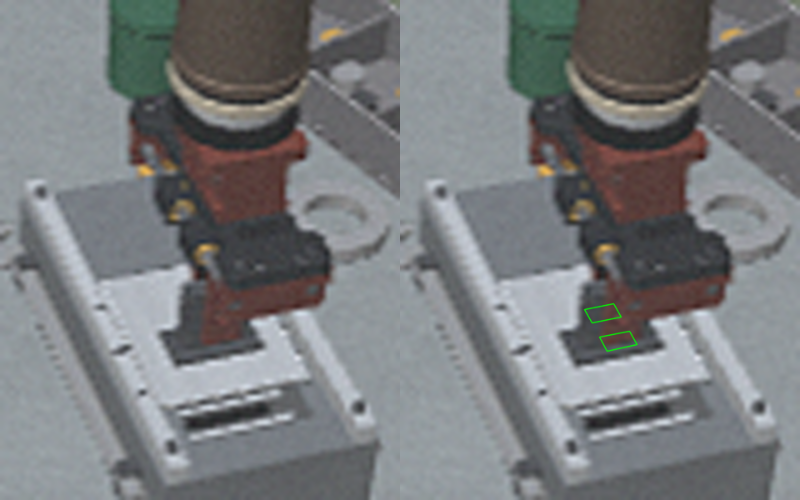

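The shutter is steady at half travel with a spring force of about 8.7 N, and the strap is hanging still. I'm handing the job in.

```bash
python3 -c "
from bench import r
print(r.close_job())"
```

```text
the job is handed in; nothing more can be done
None
```

I drew the strap out of its slot, hung it by its eye on the peg and let go. I then slid the shutter to half travel and handed the job in at about 21 s while still holding it.

- **Strap:** it hangs upright and still at the middle of the peg. The last side picture confirmed this.
- **Shutter:** the gripper moved 39.8 mm from the shut position, against 40 mm for half. It was steady over the last 0.6 s, and the wrist read about 8.7 N of spring pull where 9 N was expected. The tab is held at 45 N with the jaws open 14 mm, which is its thickness. The side pictures showed no visible slip of the tab in the jaws.
- **Other things on the bench:** in the last top and side pictures they appear where they started. I judged this by eye, and in the top view the arm hides part of the screwdriver.
- **Disagreement:** the two cameras differed by about 1 pixel (2–3 mm). I used a joint fit of both views and set the shutter travel from the gripper's own position.

No check failed.

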